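Release a glued sweet carton from its sprung clamp and put it on display

ROBOT

A 6-joint arm with a two-finger parallel gripper is mounted at the origin on the work surface; the furniture and walls round the work are solid. World frame = base frame: x ahead of the robot, y to its left, z up, the work surface at z = 0. Lengths are in mm, angles in rad, forces in N, time in s.
With the tool pointing down it reaches from about 350 to 775 mm from the base axis. Payload 7.3 kg.
Tool frame: the origin (TCP) lies at the very end of the fingers, on their centre line; the grasp point (between the pads) lies 19 mm behind it (pinch_z is the distance from the TCP to the grasp point, in mm); z points along the fingers, y is the direction in which the jaws open and shut (so a half turn about z gives the same grasp; the last joint's range is limited). The gripper opens to 92 mm and grips with 3 to 60 N. Pads are 19 mm wide; open, the fingers measure 130 mm over their backs; the gripper's body (75 mm by 190 mm) begins 47 mm behind the grasp point.
Start: joints at [-1.339, 0.342, 1.524, -0, 1.275, -0.146], TCP at [193.684, -487.991, 187.741] pointing down, gripper open.
Joint ranges: [-2.53, 2.53], [-0.77, 2.02], [0.04, 2.7], [-1, 4.14], [0.28, 2.66], [-3.11, 3.11]. Speed limits (rad/s): [2.57, 2.57, 3.14, 3.14, 3.14, 3.14].

INTERFACE

Orientations are given as [roll, pitch, yaw] about the fixed x, y, z axes, in that order (R = Rz(yaw) Ry(pitch) Rx(roll)).
In Python, from plant import * gives the robot as it stands.
- The arm moves only by the tool step_arm, never from a script. Its argument "moves" is one flat list of numbers, 7 for each row, row after row: the shift along the tool's x, y, z scaled (see below), then the turn, a rotation vector about the tool's x, y, z scaled (see below), then the closure, from -1 (fully open) to 1 (shut). A call has 1 to 8 rows; each row shifts and turns the pose as measured when the row begins, along the tool's axes as they then stand; what a row does not reach is not made up. The controller multiplies each number of a shift by 2 cm and each number of a turn by 4 degrees. A row lasts 1/12 s, in which the tool goes at most 41.7 mm and 7.16 degrees, less where a joint would pass 70% of its speed; a pose out of reach is approached as far as the arm can. A call with a number of a shift or a turn outside -1 to 1 is refused whole. A call with a gripper value outside its range is refused whole. The fingers move at their own pace and stop on an object; the grip force is fixed at half the most. Time passes only in rows, so rows that do not move let the fingers close. It gives the time, the measured TCP pose, the force and the opening at its end, in the units of the state.
- get_obs(): the state, without advancing time (a new reading comes with each control period).
- capture(name): name is "side" or "top"; returns the picture (400x640x3 uint8, red, green, blue); there is no depth.
- get_calibration(name): a dict with "mtx" (3x3 intrinsics, pixels), "k1" (the pictures are not rectified: a ray, as slopes to the right and down, at radius r is drawn at 1 + k1 r^2 times it, then the intrinsics apply), "eye" and "orientation" of the camera in the world. Camera axes: x right, y down, z forward; pixel columns grow to the right and rows downward; lengths in mm; the calibration is good to about 2 mm. A picture is of the moment at which its call begins. get_calibration takes no time and is no camera call.
- close_job(): hands the job in, once; it reports no verdict.
The state is a dict: "time": time; "joint_positions": joint angles; "dq": joint speeds; "tau": joint torques, N m; "tool_pos": TCP position; "tcp_rot": TCP orientation; "contact_force": force on the tool from outside, world axes, zero at the start; "moment": the same for the moment, N m; "grip_width": finger opening in mm.
Only numpy, scipy, OpenCV 4.12 (cv2) and the standard library are available. Lean on these libraries where they do the work, as an engineer would, in place of code of your own. Each camera call takes 0.05 s, during which the arm holds its last target.

TASK

The glue on the carton in the sloping clamp cradle has set. Lift the sprung clamp arm by its black grip until it passes its hold-open point and stands open by itself, then draw the carton out and stand it in the free half of the sloping display tray: on its narrow long side, flat on the tray floor and running the same way as the two like cartons already there, which must stay where they are. Leave the clamp standing open, ready for the next carton.

Things in the scene. Friction and masses are not known exactly. Their poses are not given: they have to be found in the camera images.
- cradle: Fixed plywood gluing cradle, base 235 x 120 mm. Origin on the worktop under the bed's middle; x level toward the high clamp end, z up. The bed rises along x at 33 deg. On it: cheeks 22 mm high, 9 thick, 33 apart inside; a pocket 45 mm high round the lowest 24 mm of the carton; at the high end a steel clamp bracket 94 mm tall, 26 wide, with a coil spring at +y out to 28 mm from the middle.
- bed_mid (a point): Middle of the cradle's bed surface, 56 mm above the worktop. x points up the slope toward the clamp pivot, z square off the bed (33 deg from vertical, leaning to the low side), y level across. The clamp pivot lies at x 82, z 82.5 mm in this frame.
- clamp_arm (a joint): Clamp arm angle, rad: 0 shut on the carton, grows as the grip goes up and back; stop at 1.676. Its spring pulls it shut below about 1.3, open to the stop above. Lifting takes 4 to 6 N at the grip. Open, it still leans 27 deg from vertical over the carton, its foot sticking out 17 mm toward it: a gripper coming straight down on the carton strikes it; one coming square to the bed, at the carton's middle or lower, passes.
- clamp_hinge (a point): Pivot of the clamp arm, 170 mm above the worktop, on the cradle's middle plane; its axis is level, along the cradle's y.
- clamp_knob (a point): Centre of the black barrel grip, 28 mm across and 34 mm long (along the pivot axis), at the free end of the steel clamp arm (bar 14 mm wide, 13 high), 147 mm from the pivot. Shut: 90 mm above the worktop, beyond and above the carton's low end. Fully open: about 301 mm high. It turns in a pinch as the arm swings, so hold it firmly.
- carton_mid (a point): Centre of the clamped printed sweet carton, 30 x 110 x 65 mm (its x thickness, y length, z height), 0.08 to 0.17 kg. It stands on its narrow long side between the cheeks, length along the slope, its top 65 mm off the bed under the clamp's foot; the upper 43 mm stand free of the cheeks, 20 mm of the pocket.
- carton: The same clamped carton; its origin is the middle of its underside, z through its height, y along its length.
- tray: Fixed open wooden display tray, 136 x 196 mm, walls 7 mm. Origin on the worktop under the floor's middle; x level toward the high back, z up. Its floor slopes up along x at 20 deg, 122 x 182 mm inside; walls all round stand 21 mm off the floor.
- tray_floor (a point): Middle of the tray's floor surface, 40 mm above the worktop. x points up the slope, z square off the floor (20 deg from vertical, leaning to the low side), y level across. Two like cartons stand in the half of negative y; from y = -20 mm to the wall at y = +91 mm it is free.
- fellow_a_mid (a point): Centre of a like carton (30 x 110 x 65 mm) standing in the tray near its -y wall, length along the slope. Leave in place.
- fellow_b_mid (a point): Centre of the second like carton, standing beside the first, nearer the free half. Leave in place.
Not all that is in view belongs to the job. What is shaped like the carton but green, purple or yellow is not meant.

How it is judged:
By the outcome, as a careful person would: the job done as asked, in the order asked, and still so for the second after the job is handed in, with the robot touching nothing.
It also fails if it takes over 48 s, if anything falls off the work surface, if the arm or the gripper's body presses on something with over 40 N, if the wrist force passes 120 N, or if a joint passes its speed limit or range.

## Working session

There is one attempt and no reset: what is moved stays moved. The work goes in short steps, Python scripts to look and compute and a tool call to move; the robot and the scene stay as the last step left them, time stands still between calls to the robot, and variables do not carry over. Pictures are saved under pics/ and viewed, and the job is handed in when it is done.

Besides the shell and the picture viewer there is one more tool, called after "Call:" as name(argument=value, ...), one argument or row to a line, values as JSON. step_arm: Moves the arm, as the interface text tells. Shifts and turns lie within -1 to 1; 1 stands for 2 cm of shift or 4 degrees of turn. Its arguments: {"type":"object","properties":{"moves":{"type":"array"}},"required":["moves"]}

```bash
mkdir -p pics; ls; python3 - <<'E'
from plant import *
import cv2
print(get_obs())
for n in("side","top"):
    print(n,get_calibration(n))
    cv2.imwrite(f"pics/{n}0.png",capture(n)[:,:,::-1])
E
```

```text
pics
{'time': 0.0, 'joint_positions': array([-1.33899925e+00,  3.42709415e-01,  1.52499361e+00,  2.89313120e-06,
        1.27539703e+00, -1.45960961e-01]), 'dq': array([-0.0008019 , -0.00122325,  0.00054745,  0.00090143,  0.00020624,
        0.00165861]), 'tau': array([-8.28577104e-04, -4.31244457e+01, -2.44216204e+01,  7.17143691e-02,
        5.60430670e-02, -1.42741069e-04]), 'tool_pos': array([ 193.57490906, -487.52139512,  187.06008243]), 'tcp_rot': array([-3.14010168e+00, -2.21978693e-04,  3.77757032e-01]), 'contact_force': array([-0.49085564, -0.40577553,  0.39268975]), 'moment': array([ 0.00085089,  0.04555302, -0.01978742]), 'grip_width': 92.26142959469144}
side {'mtx': array([[511.68135098,   0.        , 324.51345703],
       [  0.        , 511.68135098, 198.8367791 ],
       [  0.        ,   0.        ,   1.        ]]), 'k1': -0.13477701752100513, 'eye': array([  50.39219917, 1025.19330816,  992.14548789]), 'orientation': array([-2.25036796, -0.01494345, -2.77279767])}
top {'mtx': array([[467.10135954,   0.        , 319.27734449],
       [  0.        , 467.10135954, 207.20579175],
       [  0.        ,   0.        ,   1.        ]]), 'k1': -0.13002582721778483, 'eye': array([ 238.41119883,   62.0618666 , 1485.1593614 ]), 'orientation': array([-2.99260945, -0.0112967 , -1.55413523])}
```

View pics/side0.png

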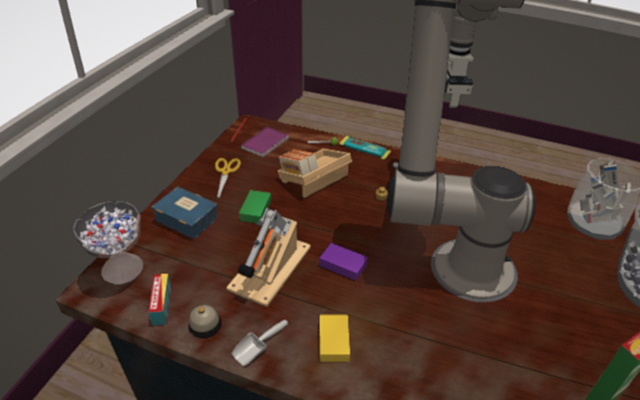

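View pics/top0.png

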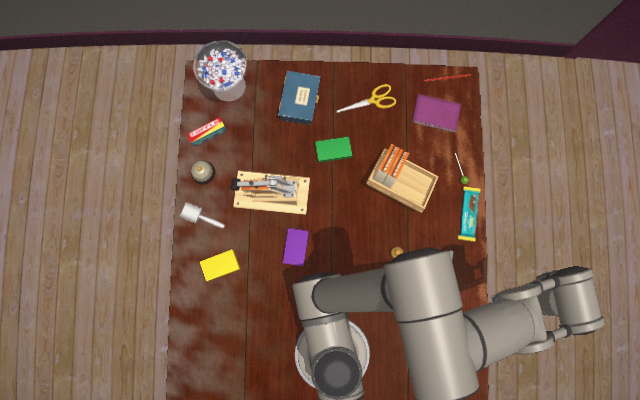

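The side view shows the cradle at about (268,260) and the tray at (315,170). In the top view the cradle is at (271,192), with the black knob at its left end (236,184), and the tray is at (403,180). I'll zoom in on both.

```bash
cat > h.py <<'E'
import numpy as np, cv2
from scipy.spatial.transform import Rotation as Ro
from plant import *
def cam(n):
    c=get_calibration(n); return c, Ro.from_euler('xyz',c['orientation']).as_matrix()
def ray(n,u,v):
    c,R=cam(n); K=c['mtx']
    d=np.array([(u-K[0,2])/K[0,0],(v-K[1,2])/K[1,1]])
    x=d.copy()
    for _ in range(20): x=d/(1+c['k1']*(x@x))
    r=R@np.array([x[0],x[1],1]); return c['eye'],r/np.linalg.norm(r)
def onz(n,u,v,z):
    e,r=ray(n,u,v); return e+r*(z-e[2])/r[2]
def proj(n,p):
    c,R=cam(n);K=c['mtx']; q=R.T@(np.asarray(p,float)-c['eye']); x=q[:2]/q[2]
    x=x*(1+c['k1']*(x@x)); return np.array([K[0,0]*x[0]+K[0,2],K[1,1]*x[1]+K[1,2]])
def tri(uv1,uv2):
    e1,r1=ray("side",*uv1); e2,r2=ray("top",*uv2)
    s=np.linalg.lstsq(np.c_[r1,-r2],e2-e1,rcond=None)[0]
    a=e1+s[0]*r1;b=e2+s[1]*r2
    return (a+b)/2,np.linalg.norm(a-b)
def zoom(img,x0,y0,w,h,s,name):
    cv2.imwrite(name,cv2.resize(img[y0:y0+h,x0:x0+w],None,fx=s,fy=s,interpolation=cv2.INTER_CUBIC))
E
python3 - <<'E'
from h import *
s=cv2.imread("pics/side0.png");t=cv2.imread("pics/top0.png")
zoom(s,220,195,100,115,5,"pics/s_cr.png")
zoom(t,225,160,95,60,8,"pics/t_cr.png")
zoom(s,270,135,90,65,8,"pics/s_tr.png")
zoom(t,360,135,85,80,7,"pics/t_tr.png")
E
```

```text
(no output)
```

View pics/s_cr.png

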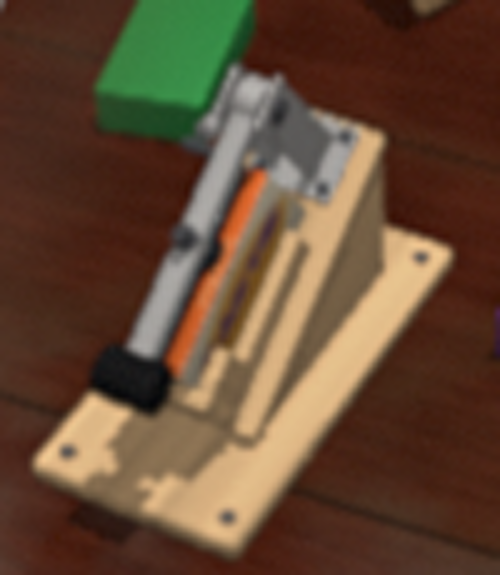

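View pics/t_cr.png

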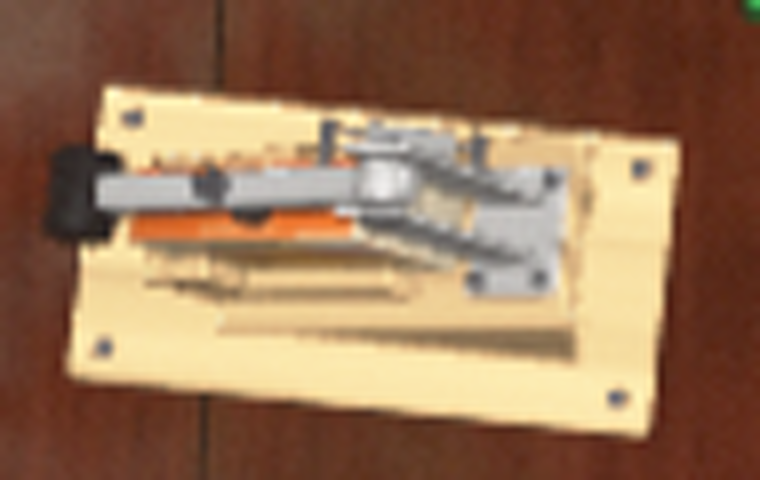

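View pics/s_tr.png

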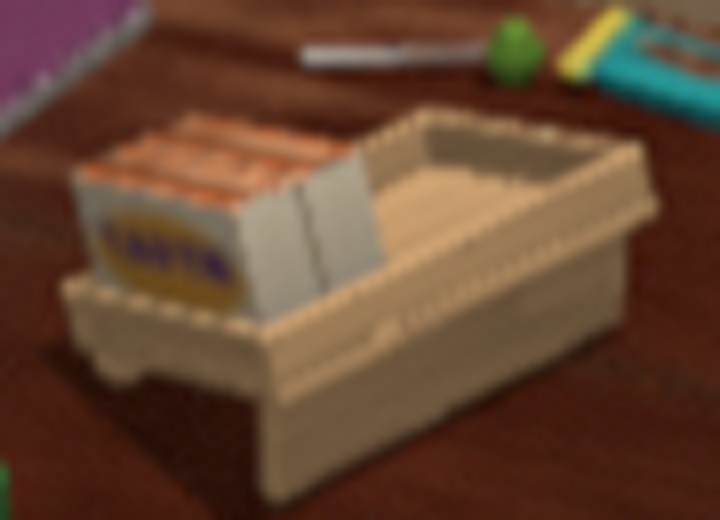

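View pics/t_tr.png

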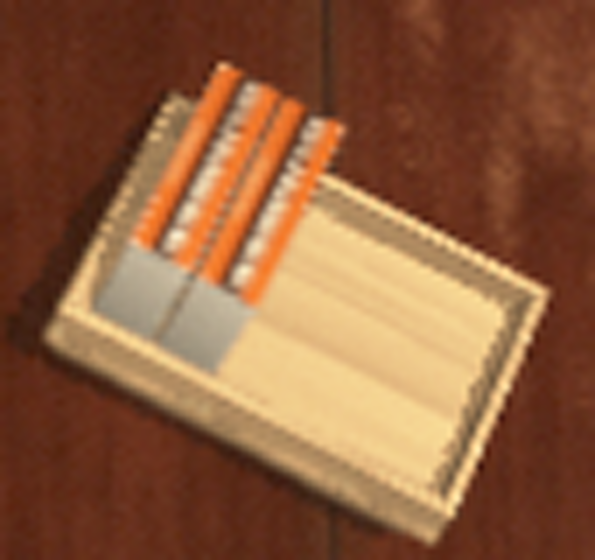

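The tray's high side faces the robot (corners D and C), its cartons are on the +y side, and the free half is to the right in the top view. The cradle's high end points toward world −y. Next I'll triangulate the corners.

```bash
python3 - <<'E'
from h import *
T=lambda u,v:(360+u/7,135+v/7); S=lambda u,v:(270+u/8,135+v/8)
tr={k:tri(S(*a),T(*b)) for k,a,b in [("A",(70,287),(180,97)),("B",(428,108),(548,292)),("C",(648,155),(452,515)),("D",(268,340),(58,325))]}
for k,v in tr.items(): print(k,v[0].round(1),round(v[1],1))
P={k:v[0] for k,v in tr.items()}
c=sum(P.values())/4; print("centre",c)
for a,b in("AD","BC","AB","DC"): d=P[b]-P[a]; print(a+b,np.linalg.norm(d),np.degrees(np.arctan2(d[1],d[0])), np.degrees(np.arctan2(d[2],np.hypot(*d[:2]))))
T=lambda u,v:(225+u/8,160+v/8); S=lambda u,v:(220+u/5,195+v/5)
# base corners: low+? 
for n,a,b in [("lowA",None,(105,90)),("highA",None,(682,140)),("highB",(452,248),(648,437)),("lowB",(237,553),(70,377)),("lowA",(35,465),(105,90))]:
    print(n,"top z=12",onz("top",*T(*b),12).round(1), end=' ')
    if a: print("side",onz("side",*S(*a),12).round(1),tri(S(*a),T(*b)))
    else: print()
for n,sc,r in (("side",S,0),("top",T,0)):
    im=cv2.imread(f"pics/{n}0.png")
    m=(im.max(2)<45).astype(np.uint8)
    x0,y0,x1,y1=(232,255,256,280) if n=="side" else (225,172,242,195)
    ys,xs=np.nonzero(m[y0:y1,x0:x1]); print(n,len(xs),xs.mean()+x0+0,ys.mean()+y0,xs.min()+x0,xs.max()+x0,ys.min()+y0,ys.max()+y0)
print("knob",tri(S(132,378),T(80,195)))
print("pivotish",tri(S(250,95),T(384,184)))
E
```

```text
A [ 650.  -161.3   35.8] 0.0
B [ 561.6 -329.3   40.7] 1.3
C [ 449.3 -273.7   80.9] 3.7
D [534.3 -98.5  84.4] 5.5
centre [ 548.80822289 -215.7116867    60.46453411]
AD 140.37057687939634 151.52208637666917 20.262778295932957
BC 131.658967547637 153.65946657966296 17.784043458138207
AB 189.88479681141877 -117.75063620050263 1.4711776507014627
DC 194.7140779758097 -115.88341601358157 -1.037688312747817
lowA top z=12 [572.6 313.6  12. ] 
highA top z=12 [556.   79.8  12. ] 
highB top z=12 [435.1  90.9  12. ] side [437.9  89.4  12. ] (array([435.96673745,  91.19249333,  14.05734808]), np.float64(2.243283483604748))
lowB top z=12 [455.  322.5  12. ] side [453.8 326.1  12. ] (array([455.57273736, 323.20699133,   7.87074653]), np.float64(0.12961356006167069))
lowA top z=12 [572.6 313.6  12. ] side [572.7 314.1  12. ] (array([572.80467139, 313.73526833,  11.56899804]), np.float64(0.2325150494904665))
side 141 245.79432624113474 270.3049645390071 238 253 264 277<stdin>:18: RuntimeWarning: Mean of empty slice.
  ret = ret.dtype.type(ret / rcount)
Traceback (most recent call last):
ValueError: zero-size array to reduction operation minimum which has no identity
```

```bash
python3 - <<'E'
from h import *
mk=lambda x0,y0,s:(lambda u,v:(x0+(u+.5)/s-.5,y0+(v+.5)/s-.5))
T=mk(225,160,8); S=mk(220,195,5)
T2=mk(360,135,7);S2=mk(270,135,8)
for n,a,b in [("hB",(452,248),(648,437)),("lB",(237,553),(70,377)),("lA",(35,465),(105,90)),("hA",None,(682,140))]:
    print(n,onz("top",*T(*b),12).round(1),onz("side",*S(*a),12).round(1) if a else '')
co=np.array([onz("top",*T(*b),12) for b in [(105,90),(682,140),(648,437),(70,377)]])
c=co.mean(0); xd=(co[1]+co[2]-co[0]-co[3]); yaw=np.arctan2(xd[1],xd[0]); print("cradle",c,yaw,np.linalg.norm(xd)/2, np.linalg.norm(co[0]+co[1]-co[2]-co[3])/2)
# knob
print("knob",tri(S(132,378),T(82,195)), "pivotcap",tri(S(255,92),T(384,182)))
x=np.array([np.cos(yaw),np.sin(yaw),0])
k=c-99.5*x; k[2]=90; print("pred knob",k)
im=cv2.imread("pics/top0.png")
def draw(p,n,im,f,col): 
    u,v=proj(n,p); x0,y0,s=f; return int((u+.5-x0)*s-.5),int((v+.5-y0)*s-.5)
p=c+23.8*x;p[2]=170
print("proj knob",draw(k,"side",0,(220,195,5),0),draw(k,"top",0,(225,160,8),0))
print("proj piv",draw(p,"side",0,(220,195,5),0),draw(p,"top",0,(225,160,8),0))
P=[tri(S2(*a),T2(*b))[0] for a,b in [((70,287),(180,97)),((428,108),(548,292)),((648,155),(452,515)),((268,340),(58,325))]]
P=np.array(P); print(P.mean(0))
d=P[3]+P[2]-P[0]-P[1]; e=P[1]+P[2]-P[0]-P[3]; print("tray yaw",np.degrees(np.arctan2(d[1],d[0])),np.degrees(np.arctan2(e[1],e[0]))-90)
E
```

```text
hB [436.5  92.4  12. ] [439.5  88.3  12. ]
lB [456.4 324.   12. ] [455.3 325.4  12. ]
lA [574.  315.1  12. ] [574.3 313.3  12. ]
hA [557.4  81.2  12. ] 
cradle [506.0946728  203.16831933  12.        ] -1.6490414010032708 233.45676421963424 119.66466934320658
knob (array([514.04777366, 307.7578934 ,  95.03090384]), np.float64(0.13950150934179592)) pivotcap (array([503.43579544, 184.75727317, 180.61555866]), np.float64(0.5438910185943766))
pred knob [513.87211605 302.36389069  90.        ]
proj knob (138, 377) (98, 198)
proj piv (258, 101) (401, 186)
[ 549.56209481 -213.84173577   63.1594011 ]
tray yaw 152.60981191258026 -206.80707286759773
```

```bash
cat >> h.py <<'E'
mk=lambda x0,y0,s:(lambda u,v:(x0+(u+.5)/s-.5,y0+(v+.5)/s-.5))
E
python3 - <<'E'
from h import *
T=mk(225,160,8); S=mk(220,195,5)
print("knob90",onz("top",*T(83,195),90),onz("side",*S(131,379),90))
c=np.array([506.1,203.2,0]);yaw=-1.649;x=np.array([np.cos(yaw),np.sin(yaw),0]);y=np.array([-x[1],x[0],0])
# other cradle features: knob in cradle coords
for n,p in (("knob t",onz("top",*T(83,195),90)),("knob s",onz("side",*S(131,379),90)),("carton low lowcorner top",onz("top",*T(131,240),80.6)),("carton high",onz("top",*T(352,240),140.5)),("hinge plate screws", onz("top",*T(540,280),110)),("upper screw", onz("top",*T(550,178),110))):
    print(n,((p-c)@x).round(1),((p-c)@y).round(1))
# screws in base
for b in [(132,117),(640,168),(617,398),(103,347)]: 
    p=onz("top",*T(*b),12); print(((p-c)@x).round(1),((p-c)@y).round(1))
E
```

```text
knob90 [515.11959826 308.28719154  90.        ] [516.71348255 304.49103277  90.        ]
knob t -105.5 0.8
knob s -101.8 2.7
carton low lowcorner top -86.7 -13.2
carton high 4.8 -15.8
hinge plate screws 72.9 -18.7
upper screw 72.6 20.3
-104.6 48.9
101.9 47.6
102.1 -46.3
-104.8 -45.6
```

```bash
cat >> h.py <<'E'
def plan(way, from_pose=None, g=-1, dec=2, maxrows=99):
    """way: list of (pos, R). print rows"""
    o=get_obs(); p=o['tool_pos'].copy() if from_pose is None else from_pose[0]; R=Ro.from_euler('xyz',o['tcp_rot']) if from_pose is None else from_pose[1]
    k=0
    for P,Q in way:
        P=np.asarray(P,float); Q=R if Q is None else Q
        rv=(R.inv()*Q).as_rotvec(degrees=True)
        n=max(1,int(np.ceil(max(np.linalg.norm(P-p)/20,np.linalg.norm(rv)/4)-.02)))
        for i in range(n):
            Rn=R*Ro.from_rotvec(rv/n,degrees=True)
            d=R.inv().apply((P-p)/n)/20; print(','.join(f"{v:.{dec}f}" for v in np.r_[d,np.clip(rv/n/4,-1,1)])+f",{g},"); R=Rn; k+=1
        p=P; print("--")
YK=1.4926
DOWN=lambda yaw: Ro.from_euler('xyz',[np.pi,0,yaw])
E
python3 - <<'E'
from h import *
plan([((470,-250,260),DOWN(0.9)),((515,306,200),DOWN(YK))])
E
```

```text
0.91,-0.31,-0.19,-0.00,-0.00,-0.39,-1,
0.92,-0.29,-0.19,-0.00,-0.00,-0.39,-1,
0.92,-0.26,-0.19,-0.00,-0.00,-0.39,-1,
0.93,-0.24,-0.19,-0.00,-0.00,-0.39,-1,
0.94,-0.21,-0.19,-0.00,-0.00,-0.39,-1,
0.94,-0.19,-0.19,-0.00,-0.00,-0.39,-1,
0.95,-0.16,-0.19,-0.00,-0.00,-0.39,-1,
0.95,-0.13,-0.19,-0.00,-0.00,-0.39,-1,
0.95,-0.11,-0.19,-0.00,-0.00,-0.39,-1,
0.96,-0.08,-0.19,-0.00,-0.00,-0.39,-1,
0.96,-0.06,-0.19,-0.00,-0.00,-0.39,-1,
0.96,-0.03,-0.19,-0.00,-0.00,-0.39,-1,
0.96,-0.00,-0.19,-0.00,-0.00,-0.39,-1,
0.96,0.02,-0.19,-0.00,-0.00,-0.39,-1,
0.96,0.05,-0.19,-0.00,-0.00,-0.39,-1,
0.96,0.08,-0.19,-0.00,-0.00,-0.39,-1,
0.95,0.10,-0.19,-0.00,-0.00,-0.39,-1,
0.95,0.13,-0.19,-0.00,-0.00,-0.39,-1,
0.95,0.16,-0.19,-0.00,-0.00,-0.39,-1,
--
0.80,-0.54,0.10,-0.00,0.00,-0.29,-1,
0.81,-0.52,0.10,-0.00,0.00,-0.29,-1,
0.82,-0.50,0.10,-0.00,0.00,-0.29,-1,
0.83,-0.49,0.10,-0.00,0.00,-0.29,-1,
0.84,-0.47,0.10,-0.00,0.00,-0.29,-1,
0.85,-0.45,0.10,-0.00,0.00,-0.29,-1,
0.86,-0.43,0.10,-0.00,0.00,-0.29,-1,
0.87,-0.42,0.10,-0.00,0.00,-0.29,-1,
0.88,-0.40,0.10,-0.00,0.00,-0.29,-1,
0.88,-0.38,0.10,-0.00,0.00,-0.29,-1,
0.89,-0.36,0.10,-0.00,0.00,-0.29,-1,
0.90,-0.34,0.10,-0.00,0.00,-0.29,-1,
0.91,-0.33,0.10,-0.00,0.00,-0.29,-1,
0.91,-0.31,0.10,-0.00,0.00,-0.29,-1,
0.92,-0.29,0.10,-0.00,0.00,-0.29,-1,
0.92,-0.27,0.10,-0.00,0.00,-0.29,-1,
0.93,-0.25,0.10,-0.00,0.00,-0.29,-1,
0.93,-0.23,0.10,-0.00,0.00,-0.29,-1,
0.94,-0.21,0.10,-0.00,0.00,-0.29,-1,
0.94,-0.19,0.10,-0.00,0.00,-0.29,-1,
0.95,-0.17,0.10,-0.00,0.00,-0.29,-1,
0.95,-0.15,0.10,-0.00,0.00,-0.29,-1,
0.95,-0.13,0.10,-0.00,0.00,-0.29,-1,
0.95,-0.12,0.10,-0.00,0.00,-0.29,-1,
0.96,-0.10,0.10,-0.00,0.00,-0.29,-1,
0.96,-0.08,0.10,-0.00,0.00,-0.29,-1,
0.96,-0.06,0.10,-0.00,0.00,-0.29,-1,
0.96,-0.04,0.10,-0.00,0.00,-0.29,-1,
0.96,-0.02,0.10,-0.00,0.00,-0.29,-1,
--
```

Call:
step_arm(
  moves=[0.9,-0.3,-0.2,0,0,-0.4,-1,0.9,-0.3,-0.2,0,0,-0.4,-1,0.9,-0.25,-0.2,0,0,-0.4,-1,0.95,-0.25,-0.2,0,0,-0.4,-1,0.95,-0.2,-0.2,0,0,-0.4,-1,0.95,-0.2,-0.2,0,0,-0.4,-1,0.95,-0.15,-0.2,0,0,-0.4,-1,0.95,-0.15,-0.2,0,0,-0.4,-1],
)

```text
time: 0.77
tool_pos: [310.1, -382.8, 215.9]
tcp_rot: [-3.13, -0.002, 0.604]
contact_force: [-0.8, 0.7, -0.2]
grip_width: 91.9
```

Call:
step_arm(
  moves=[0.95,-0.1,-0.2,0,0,-0.4,-1,0.95,-0.1,-0.2,0,0,-0.4,-1,0.95,-0.05,-0.2,0,0,-0.4,-1,0.95,0,-0.2,0,0,-0.4,-1,0.95,0,-0.2,0,0,-0.4,-1,0.95,0,-0.2,0,0,-0.4,-1,0.95,0.05,-0.2,0,0,-0.4,-1,0.95,0.1,-0.2,0,0,-0.4,-1],
)

```text
time: 1.43
tool_pos: [428.8, -275.2, 247.1]
tcp_rot: [-3.124, -0.005, 0.839]
contact_force: [0.3, 0.1, 0.3]
grip_width: 91.9
```

```bash
python3 - <<'E'
from h import *
plan([((515,306,200),DOWN(YK))])
print(get_obs()['joint_positions'])
E
```

```text
0.82,-0.54,0.09,-0.01,-0.01,-0.31,-1,
0.83,-0.52,0.09,-0.01,-0.01,-0.31,-1,
0.84,-0.50,0.09,-0.01,-0.01,-0.31,-1,
0.85,-0.48,0.09,-0.01,-0.01,-0.31,-1,
0.86,-0.47,0.09,-0.01,-0.01,-0.31,-1,
0.87,-0.45,0.09,-0.01,-0.01,-0.31,-1,
0.88,-0.43,0.09,-0.01,-0.01,-0.31,-1,
0.89,-0.41,0.09,-0.01,-0.01,-0.31,-1,
0.90,-0.39,0.09,-0.01,-0.01,-0.31,-1,
0.91,-0.37,0.09,-0.01,-0.01,-0.31,-1,
0.91,-0.35,0.09,-0.01,-0.01,-0.31,-1,
0.92,-0.33,0.09,-0.01,-0.01,-0.31,-1,
0.93,-0.31,0.09,-0.01,-0.01,-0.31,-1,
0.93,-0.29,0.09,-0.01,-0.01,-0.31,-1,
0.94,-0.27,0.08,-0.01,-0.01,-0.31,-1,
0.95,-0.25,0.08,-0.01,-0.01,-0.31,-1,
0.95,-0.23,0.08,-0.01,-0.01,-0.31,-1,
0.96,-0.21,0.08,-0.01,-0.01,-0.31,-1,
0.96,-0.19,0.08,-0.01,-0.01,-0.31,-1,
0.96,-0.17,0.08,-0.01,-0.01,-0.31,-1,
0.97,-0.14,0.08,-0.01,-0.01,-0.31,-1,
0.97,-0.12,0.08,-0.01,-0.01,-0.31,-1,
0.97,-0.10,0.08,-0.01,-0.01,-0.31,-1,
0.98,-0.08,0.08,-0.01,-0.01,-0.31,-1,
0.98,-0.06,0.08,-0.01,-0.01,-0.31,-1,
0.98,-0.04,0.08,-0.01,-0.01,-0.31,-1,
0.98,-0.02,0.08,-0.01,-0.01,-0.31,-1,
0.98,0.00,0.08,-0.01,-0.01,-0.31,-1,
0.98,0.03,0.08,-0.01,-0.01,-0.31,-1,
0.98,0.05,0.08,-0.01,-0.01,-0.31,-1,
--
[-0.72474926  0.28416454  1.44202611  0.00522226  1.43299352  0.00636135]
```

Call:
step_arm(
  moves=[0.82,-0.54,0,0,0,-0.31,-1,0.83,-0.52,0,0,0,-0.31,-1,0.84,-0.5,0,0,0,-0.31,-1,0.85,-0.48,0,0,0,-0.31,-1,0.86,-0.47,0,0,0,-0.31,-1,0.87,-0.45,0,0,0,-0.31,-1,0.88,-0.43,0,0,0,-0.31,-1,0.89,-0.41,0,0,0,-0.31,-1],
)

```text
time: 2.1
tool_pos: [452.9, -112.7, 246.6]
tcp_rot: [-3.12, -0.008, 1.022]
contact_force: [-0.1, 0.1, 1.2]
grip_width: 91.5
```

Call:
step_arm(
  moves=[0.9,-0.39,0,0,0,-0.31,-1,0.91,-0.37,0,0,0,-0.31,-1,0.91,-0.35,0,0,0,-0.31,-1,0.92,-0.33,0,0,0,-0.31,-1,0.93,-0.31,0,0,0,-0.31,-1,0.93,-0.29,0,0,0,-0.31,-1,0.94,-0.27,0,0,0,-0.31,-1,0.95,-0.25,0,0,0,-0.31,-1],
)

```text
time: 2.77
tool_pos: [472.2, 51.0, 246.7]
tcp_rot: [-3.115, -0.011, 1.203]
contact_force: [-0.1, 0.1, -0.5]
grip_width: 91.9
```

Call:
step_arm(
  moves=[0.95,-0.23,0,0,0,-0.31,-1,0.96,-0.21,0,0,0,-0.31,-1,0.96,-0.19,0,0,0,-0.31,-1,0.96,-0.17,0,0,0,-0.31,-1,0.97,-0.14,0,0,0,-0.31,-1,0.97,-0.12,0,0,0,-0.31,-1,0.97,-0.1,0,0,0,-0.31,-1,0.98,-0.08,0,0,0,-0.31,-1],
)

```text
time: 3.43
tool_pos: [490.3, 214.3, 246.2]
tcp_rot: [-3.111, -0.013, 1.386]
contact_force: [0.9, -0.2, -0.1]
grip_width: 91.8
```

```bash
python3 - <<'E'
from h import *
plan([((515,306,190),DOWN(YK)),((515,306.5,72),DOWN(YK))])
print(get_obs()['joint_positions'])
E
```

```text
0.78,0.08,0.48,-0.07,-0.04,-0.25,-1,
0.78,0.09,0.48,-0.07,-0.04,-0.25,-1,
0.78,0.10,0.47,-0.07,-0.04,-0.25,-1,
0.78,0.11,0.47,-0.07,-0.04,-0.25,-1,
0.78,0.12,0.47,-0.07,-0.04,-0.25,-1,
0.78,0.13,0.47,-0.07,-0.04,-0.25,-1,
--
0.00,-0.00,0.98,-0.00,-0.00,-0.00,-1,
0.00,-0.00,0.98,-0.00,-0.00,-0.00,-1,
0.00,-0.00,0.98,-0.00,-0.00,-0.00,-1,
0.00,-0.00,0.98,-0.00,-0.00,-0.00,-1,
0.00,-0.00,0.98,-0.00,-0.00,-0.00,-1,
0.00,-0.00,0.98,-0.00,-0.00,-0.00,-1,
--
[0.2519498  0.33523876 1.37237709 0.02521454 1.45654965 0.43378262]
```

Call:
step_arm(
  moves=[0.78,0.08,0.47,-0.07,-0.04,-0.25,-1,0.78,0.09,0.47,-0.07,-0.04,-0.25,-1,0.78,0.1,0.47,-0.07,-0.04,-0.25,-1,0.78,0.11,0.47,-0.07,-0.04,-0.25,-1,0.78,0.12,0.47,-0.07,-0.04,-0.25,-1,0.78,0.13,0.47,-0.07,-0.04,-0.25,-1,0,0,0.9,0,0,0,-1,0,0,0.9,0,0,0,-1],
)

```text
time: 4.1
tool_pos: [515.5, 315.5, 150.7]
tcp_rot: [3.14, 0.001, 1.502]
contact_force: [0.1, -0.7, -0.7]
grip_width: 92.2
```

```bash
python3 - <<'E'
from h import *
for n,(x,y,w,h,s) in (("side",(210,170,110,120,5)),("top",(220,150,100,70,7))):
    zoom(capture(n)[:,:,::-1],x,y,w,h,s,f"pics/{n}1.png")
o=get_obs();print(o['tool_pos'],o['tcp_rot'])
E
```

```text
[513.58645067 314.22417416 148.30241431] [-3.13738783  0.00396194  1.50145038]
```

View pics/side1.png

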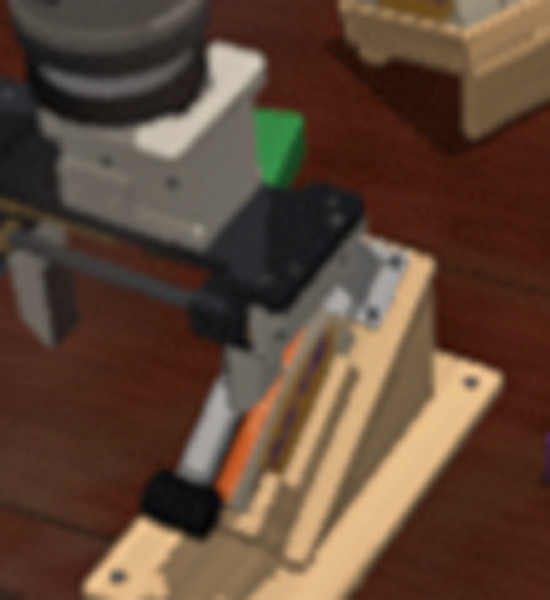

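View pics/top1.png

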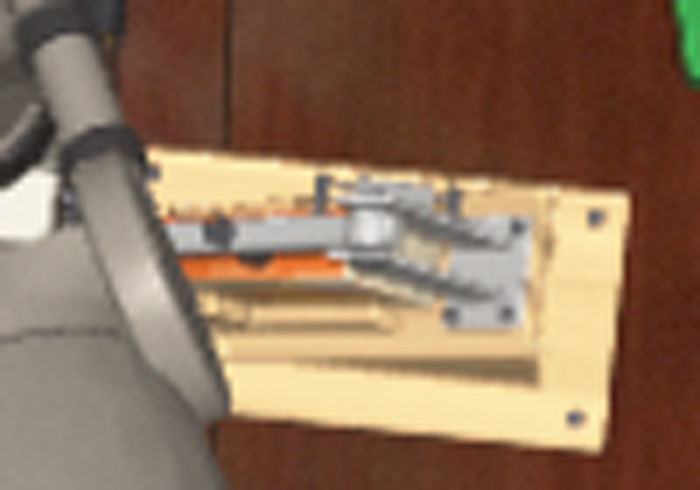

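Call:
step_arm(
  moves=[-0.2,0.05,0.8,0,0,0,-1,-0.15,0.02,0.8,0,0,0,-1,0,0,0.8,0,0,0,-1,0,0,0.8,0,0,0,-1,0,0,0.6,0,0,0,-1,0,0,0,0,0,0,-1],
)

```text
time: 4.7
tool_pos: [516.8, 306.3, 75.0]
tcp_rot: [3.141, 0.002, 1.5]
contact_force: [-0.3, 0.4, -0.3]
grip_width: 92.1
```

```bash
python3 - <<'E'
from h import *
for n,(x,y,w,h,s) in (("side",(210,190,110,110,5)),):
    zoom(capture(n)[:,:,::-1],x,y,w,h,s,f"pics/{n}2.png")
o=get_obs();print(o['tool_pos'],o['tcp_rot'],o['contact_force'])
E
```

```text
[517.48172022 306.57034856  76.2929351 ] [3.13960067e+00 1.09735077e-03 1.49980963e+00] [-0.74502222 -0.46692416  0.34276901]
```

View pics/side2.png

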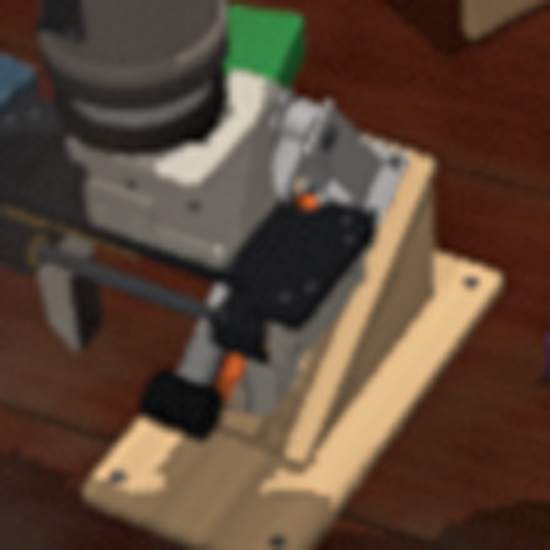

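```bash
python3 - <<'E'
from h import *
for p in [(517.5,306.6,76),(517.5,306.6,95),(563,303,76),(471,310,76),(515,307,90),(515,307,95),(515,320,76)]:
    u,v=proj("side",p); print(p,((u+.5-210)*5).round(),((v+.5-190)*5).round())
E
```

```text
(517.5, 306.6, 76) 181.0 427.0
(517.5, 306.6, 95) 177.0 400.0
(563, 303, 76) 101.0 396.0
(471, 310, 76) 264.0 459.0
(515, 307, 90) 182.0 409.0
(515, 307, 95) 181.0 402.0
(515, 320, 76) 172.0 448.0
```

```bash
python3 - <<'E'
from h import *
p=np.array([193.6,-487.5,187.]); yd=np.array([np.sin(.378),-np.cos(.378),0])
for n in("side","top"):
  for q in (p,p+46*yd,p-46*yd,p+[0,0,66]): print(n,proj(n,q).round(1))
s=cv2.imread("pics/side0.png"); zoom(s,420,20,70,110,6,"pics/s_g.png")
c=capture("side")[:,:,::-1]; cv2.imwrite("pics/side3.png",c); zoom(c,215,210,70,75,8,"pics/side3z.png")
E
```

```text
side [447.1 110.4]
side [444.4 103.6]
side [450.  117.5]
side [450.3  92.2]
top [508.6 294.7]
top [522.7 288.6]
top [494.2 300.9]
top [518.4 295.5]
```

View pics/s_g.png

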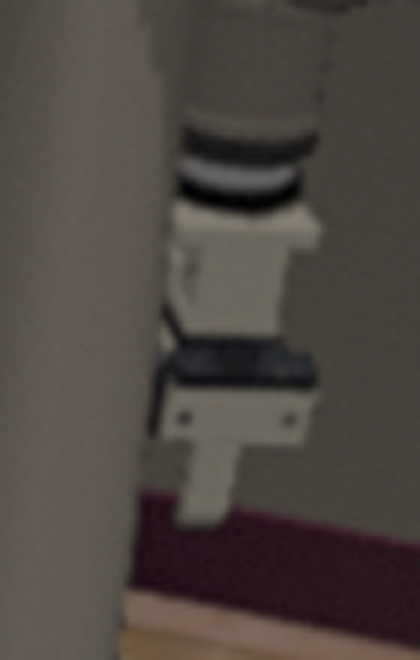

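View pics/side3z.png

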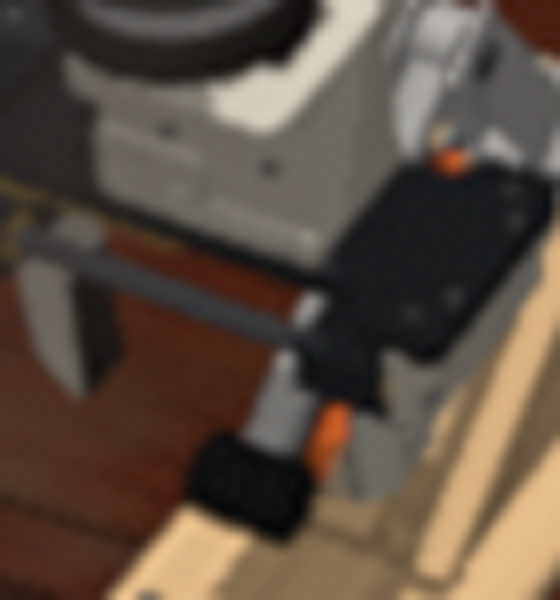

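The images put the finger tips higher than the reported TCP. A gentle close will settle it: a width of about 34 mm means the pads are on the knob.

Call:
step_arm(
  moves=[0,-0.1,0,0,0,0,-0.4,0,0,0,0,0,0,0,0,0,0,0,0,0,0.1,0,0,0,0,0,0,0.15],
)

```text
time: 5.13
tool_pos: [518.3, 308.0, 82.1]
tcp_rot: [3.132, -0.003, 1.5]
contact_force: [0.1, 0.3, -0.4]
grip_width: 69.9
```

```bash
python3 - <<'E'
from h import *
c=capture("side")[:,:,::-1]; zoom(c,215,210,70,75,8,"pics/side4z.png")
o=get_obs(); print(o['tool_pos'],o['grip_width'],o['contact_force'])
E
```

```text
[518.42100438 308.04984076  82.108152  ] 65.48188954499867 [ 0.04632655 -0.05625164  0.25525009]
```

View pics/side4z.png

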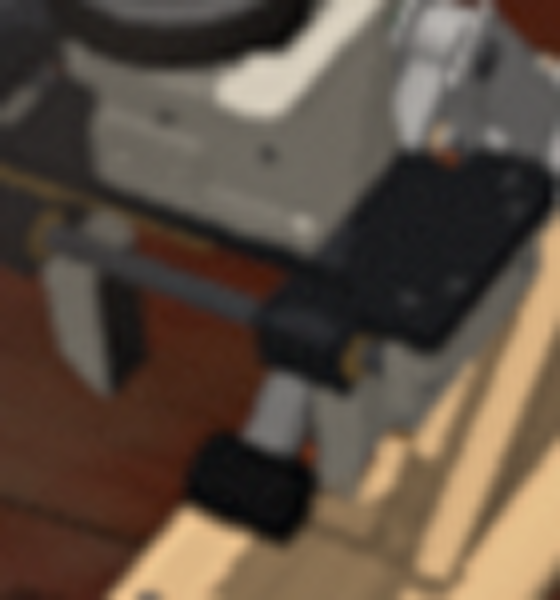

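Call:
step_arm(
  moves=[0,0,0.2,0,0,0,0.15,0,0,0.2,0,0,0,0.2,0,0,0.2,0,0,0,0.2],
)

```text
time: 5.43
tool_pos: [519.4, 308.6, 70.9]
tcp_rot: [3.128, -0.005, 1.5]
contact_force: [0.2, 0.4, -0.4]
grip_width: 45.8
```

```bash
python3 - <<'E'
from h import *
c=capture("side")[:,:,::-1]; zoom(c,215,210,70,75,8,"pics/side5z.png")
o=get_obs(); print(o['tool_pos'],o['grip_width'],o['contact_force'])
E
```

```text
[518.84876284 308.27934167  69.87040735] 41.76067041579522 [-0.02758046  0.36080459 -1.4173402 ]
```

View pics/side5z.png

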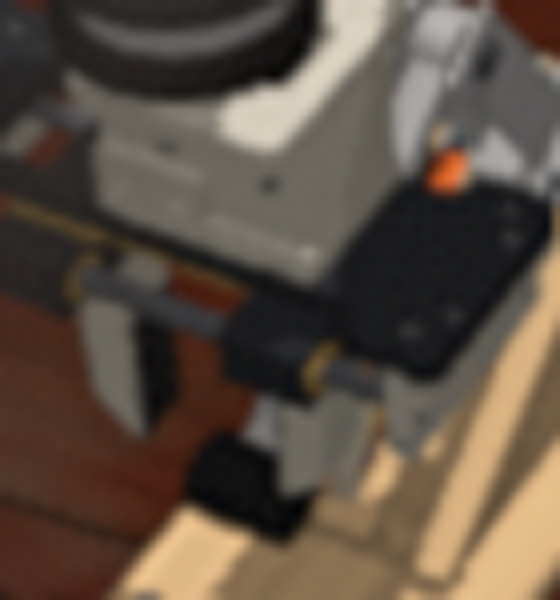

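```bash
python3 - <<'E'
from h import *
o=get_obs(); p=o['tool_pos']; R=Ro.from_euler('xyz',o['tcp_rot']); w=o['grip_width']/2
print(o['grip_width'],p)
f=lambda q:((np.array(proj("side",q))+.5-[215,210])*8).round()
for dz in (0,-10,-20,-30,-40):
  print(dz,[f(p+R.apply([sx*9.5,sy*w,dz])).tolist() for sy in(1,-1) for sx in (1,-1)], [f(p+R.apply([sx*9.5,sy*(w+12),dz])).tolist() for sy in(1,-1) for sx in (1,-1)])
E
python3 - <<'E'
import cv2
im=cv2.imread('pics/side5z.png'); cv2.imwrite('pics/side5zz.png',cv2.resize(im[220:560,40:440],None,fx=2,fy=1.75)[:600])
E
```

```text
41.76067041579522 [518.84876284 308.27934167  69.87040735]
0 [[169.0, 537.0], [202.0, 496.0], [287.0, 584.0], [320.0, 542.0]] [[135.0, 523.0], [169.0, 482.0], [321.0, 598.0], [354.0, 555.0]]
-10 [[166.0, 514.0], [200.0, 473.0], [284.0, 562.0], [317.0, 519.0]] [[132.0, 501.0], [166.0, 460.0], [319.0, 575.0], [352.0, 533.0]]
-20 [[163.0, 492.0], [197.0, 450.0], [282.0, 539.0], [315.0, 497.0]] [[129.0, 478.0], [163.0, 437.0], [317.0, 553.0], [350.0, 510.0]]
-30 [[160.0, 469.0], [194.0, 427.0], [280.0, 516.0], [313.0, 474.0]] [[126.0, 455.0], [161.0, 414.0], [315.0, 530.0], [348.0, 487.0]]
-40 [[157.0, 445.0], [191.0, 404.0], [277.0, 493.0], [311.0, 451.0]] [[123.0, 432.0], [158.0, 391.0], [313.0, 506.0], [346.0, 464.0]]
```

View pics/side5zz.png

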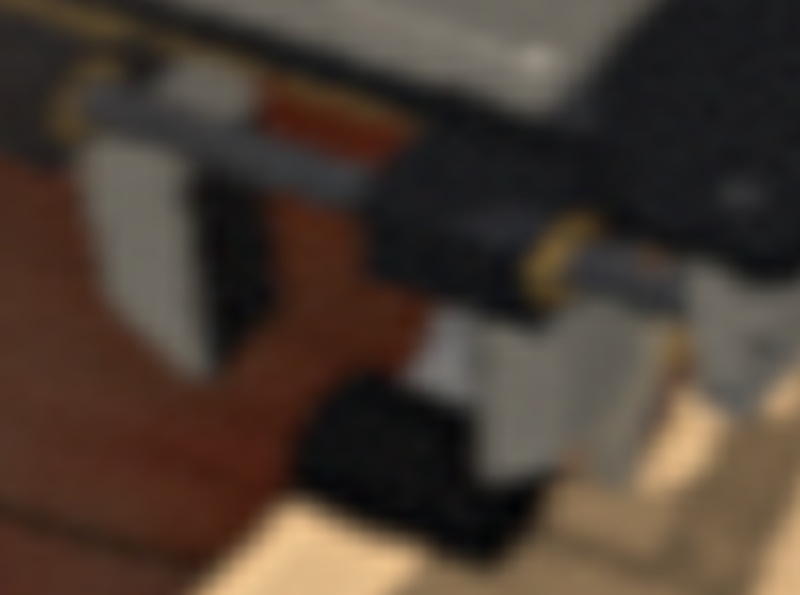

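By projection, the drawn finger tips sit about 35–40 mm above the reported TCP, so they are over the knob rather than beside it. I'll open slightly and lower in steps, checking force and picture each time.

Call:
step_arm(
  moves=[0,-0.1,0,0,0,0,-0.5,0,-0.1,0,0,0,0,-0.5,0,0,0.2,0,0,0,-0.5,0,0,0.4,0,0,0,-0.5,0,0,0,0,0,0,-0.5],
)

```text
time: 5.9
tool_pos: [513.8, 308.4, 55.6]
tcp_rot: [3.132, -0.003, 1.5]
contact_force: [0.1, -0.6, -0.6]
grip_width: 67.3
```

```bash
python3 - <<'E'
from h import *
c=capture("side")[:,:,::-1]; zoom(c,215,210,70,75,8,"pics/side6z.png")
o=get_obs(); print(o['time'],o['tool_pos'],o['grip_width'],o['contact_force'])
E
```

```text
5.95 [514.23629574 308.55063103  56.28178424] 68.4915805556467 [-1.23841707 -0.5313096  -0.06156956]
```

View pics/side6z.png

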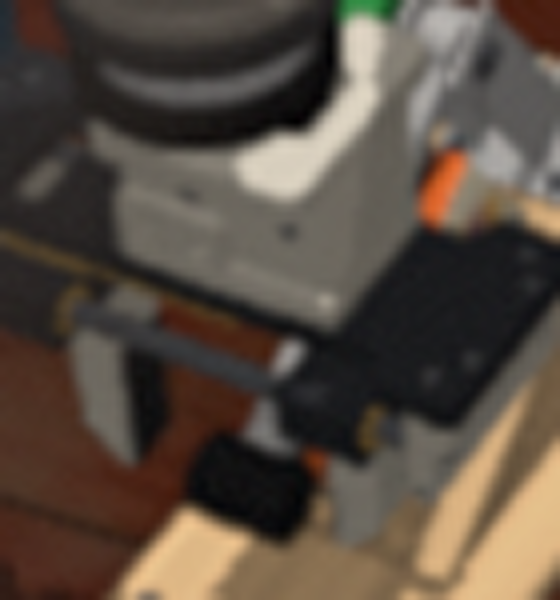

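Call:
step_arm(
  moves=[0,0,0.4,0,0,0,-0.5,0,0,0.4,0,0,0,-0.3,0,0,0,0,0,0,-0.2],
)

```text
time: 6.2
tool_pos: [514.8, 308.7, 39.0]
tcp_rot: [3.13, -0.004, 1.5]
contact_force: [-0.1, -0.3, 0.2]
grip_width: 59.8
```

```bash
python3 - <<'E'
from h import *
c=capture("side")[:,:,::-1]; zoom(c,215,210,70,75,8,"pics/side7z.png")
o=get_obs(); p=o['tool_pos'];print(o['time'],o['tool_pos'],o['grip_width'],o['contact_force'])
R=Ro.from_euler('xyz',o['tcp_rot']); w=o['grip_width']/2
f=lambda q:((np.array(proj("side",q))+.5-[215,210])*8).round()
for dz in (-20,-30,-40):
  print(dz,[f(p+R.apply([sx*9.5,sy*w,dz])).tolist() for sy in(1,-1) for sx in (1,-1)])
E
```

```text
6.25 [514.93361423 308.81035986  39.49886004] 57.39601500395633 [ 0.56361154 -0.02962212  1.10043582]
-20 [[162.0, 556.0], [195.0, 515.0], [323.0, 621.0], [356.0, 579.0]]
-30 [[159.0, 534.0], [192.0, 493.0], [321.0, 599.0], [354.0, 557.0]]
-40 [[156.0, 511.0], [190.0, 470.0], [319.0, 577.0], [352.0, 534.0]]
```

View pics/side7z.png

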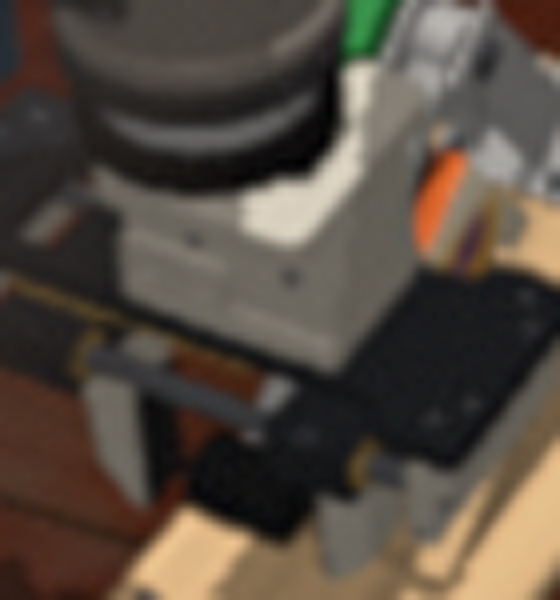

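Call:
step_arm(
  moves=[0,0,0.3,0,0,0,0,0,0,0.1,0,0,0,0.3,0,0,0,0,0,0,1,0,0,0,0,0,0,1,0,0,0,0,0,0,1,0,0,0,0,0,0,1],
)

```text
time: 6.75
tool_pos: [516.5, 308.8, 30.6]
tcp_rot: [3.128, -0.005, 1.499]
contact_force: [0.7, 0.4, -0.5]
grip_width: 33.7
```

```bash
python3 - <<'E'
from h import *
c=capture("side")[:,:,::-1]; zoom(c,215,210,70,75,8,"pics/side8z.png")
o=get_obs(); p=o['tool_pos'];print(o['time'],o['tool_pos'],o['tcp_rot'],o['grip_width'],o['contact_force'],o['joint_positions'])
E
```

```text
6.8 [516.51998757 308.85845599  30.63522908] [ 3.12802246 -0.00478425  1.4988165 ] 34.09055536989573 [ 1.82684253 -0.26895373 -2.03700235] [ 0.41287791  0.62916693  1.51332787 -0.00251107  0.98486341  0.48626387]
```

View pics/side8z.png

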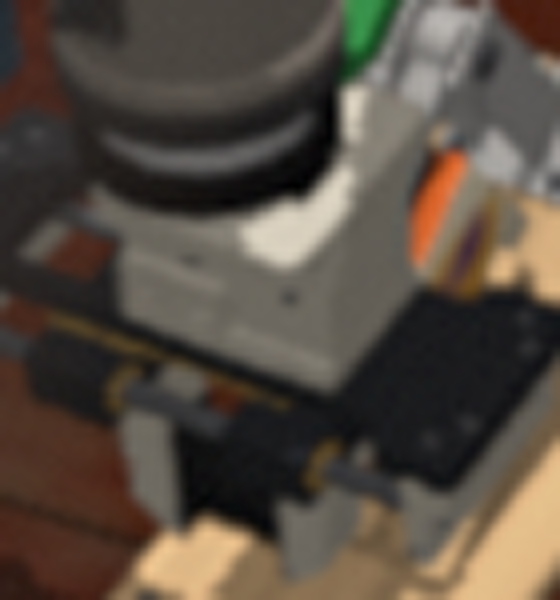

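Call:
step_arm(
  moves=[0.44,0,-0.78,0,0,0,1,0.35,0,-0.83,0,0,0,1,0.24,0,-0.87,0,0,0,1],
)

```text
time: 7.05
tool_pos: [517.8, 327.4, 76.0]
tcp_rot: [3.131, -0.002, 1.495]
contact_force: [5.7, -1.5, -8.6]
grip_width: 33.7
```

```bash
cat >> h.py <<'E'
def phi(p, p0=(516.5,308.85,30.6)):
    d=np.asarray(p)-np.array(p0); ax=np.array([np.cos(YK),np.sin(YK)])
    r=d[:2]@ax+147*np.cos(np.radians(33)); z=d[2]-147*np.sin(np.radians(33)); lat=d[0]*ax[1]-d[1]*ax[0]
    return np.hypot(r,z),np.degrees(np.arctan2(z,r)),lat
def arcplan(p,dphi,n):
    rad,f,lat=phi(p); r,z=rad*np.cos(np.radians(f)),rad*np.sin(np.radians(f))
    print("rad,phi,lat",rad,f,lat)
    for i in range(n):
        f+=dphi; r2,z2=147*np.cos(np.radians(f)),147*np.sin(np.radians(f))
        print(f"{(r2-r)/20:.2f},{(-lat/20 if i==0 else 0):.2f},{-(z2-z)/20:.2f},0,0,0,1  phi {f:.1f}"); r,z=r2,z2
E
python3 - <<'E'
from h import *
o=get_obs();p=o['tool_pos'];print(p,o['tcp_rot'],o['grip_width'],o['contact_force'])
arcplan(p,7,6)
E
```

```text
[517.8108221  327.42895523  75.96638337] [ 3.13115325e+00 -1.73271967e-03  1.49527927e+00] 33.693366561981065 [ 5.66476686 -1.52829437 -8.62755243]
rad,phi,lat 146.08897674450012 -13.738802128284062 -0.14450940996840367
0.20,0.01,-0.87,0,0,0,1  phi -6.7
0.05,0.00,-0.90,0,0,0,1  phi 0.3
-0.06,0.00,-0.90,0,0,0,1  phi 7.3
-0.17,0.00,-0.88,0,0,0,1  phi 14.3
-0.27,0.00,-0.85,0,0,0,1  phi 21.3
-0.38,0.00,-0.81,0,0,0,1  phi 28.3
```

Tracking the arc well, and the radius reads 146 mm.

Call:
step_arm(
  moves=[0.2,0,-0.87,0,0,0,1,0.05,0,-0.9,0,0,0,1,-0.06,0,-0.9,0,0,0,1,-0.17,0,-0.88,0,0,0,1],
)

```text
time: 7.38
tool_pos: [517.7, 328.1, 145.6]
tcp_rot: [3.133, -0.0, 1.494]
contact_force: [4.9, -0.2, -5.7]
grip_width: 33.8
```

```bash
python3 - <<'E'
from h import *
o=get_obs();p=o['tool_pos'];print(p,o['tcp_rot'],o['grip_width'],o['contact_force'],o['joint_positions'])
arcplan(p,7,6)
c=capture("side")[:,:,::-1]; zoom(c,195,160,110,110,5,"pics/side9z.png")
E
```

```text
[517.74566999 328.09475952 145.60524106] [ 3.13296683e+00 -1.25001821e-04  1.49422109e+00] 33.80065389138513 [ 4.8564645  -0.24399189 -5.74657739] [ 0.44230927  0.53185287  1.33866394 -0.00437392  1.26352615  0.52019224]
rad,phi,lat 146.78767456476535 13.771678045752957 -0.26147284321300557
-0.26,0.01,-0.86,0,0,0,1  phi 20.8
-0.37,0.00,-0.82,0,0,0,1  phi 27.8
-0.47,0.00,-0.77,0,0,0,1  phi 34.8
-0.56,0.00,-0.70,0,0,0,1  phi 41.8
-0.64,0.00,-0.63,0,0,0,1  phi 48.8
-0.71,0.00,-0.55,0,0,0,1  phi 55.8
```

View pics/side9z.png

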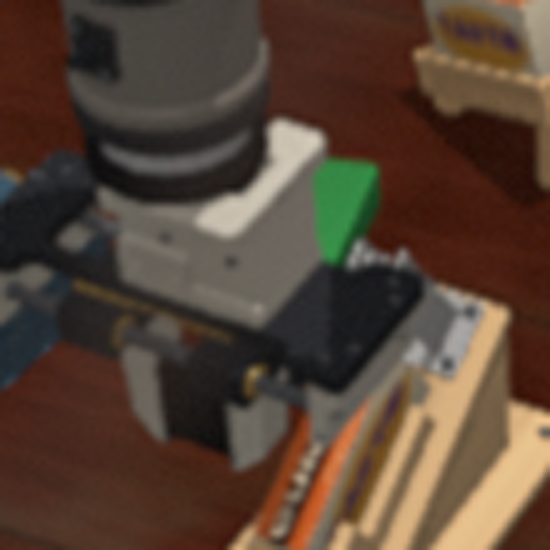

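Call:
step_arm(
  moves=[-0.26,0,-0.86,0,0,0,1,-0.37,0,-0.82,0,0,0,1,-0.47,0,-0.77,0,0,0,1,-0.56,0,-0.7,0,0,0,1,-0.64,0,-0.63,0,0,0,1],
)

```text
time: 7.85
tool_pos: [514.2, 283.6, 223.1]
tcp_rot: [3.131, -0.005, 1.496]
contact_force: [4.3, -0.1, -2.9]
grip_width: 33.9
```

```bash
python3 - <<'E'
from h import *
o=get_obs();p=o['tool_pos'];print(p,o['tcp_rot'],o['grip_width'],o['contact_force'],o['joint_positions'])
arcplan(p,6,3)
E
```

```text
[514.18995038 283.64566833 223.07303755] [ 3.13114324 -0.00549451  1.49557671] 33.85702999853628 [ 4.25297948 -0.11376301 -2.90174959] [3.73370661e-01 4.27410844e-01 1.29536644e+00 4.24483559e-04
 1.40701694e+00 4.48552245e-01]
rad,phi,lat 149.11643110037375 48.92479810716714 -0.33411241082633847
-0.68,0.02,-0.39,0,0,0,1  phi 54.9
-0.65,0.00,-0.41,0,0,0,1  phi 60.9
-0.69,0.00,-0.34,0,0,0,1  phi 66.9
```

Call:
step_arm(
  moves=[-0.68,0,-0.4,0,0,0,1,-0.5,0,-0.33,0,0,0,1,0,0,0,0,0,0,-0.3,0,0,0,0,0,0,-1,0,0,0,0,0,0,-1,0,0,0,0,0,0,-1,0,0,0,0,0,0,-1],
)

```text
time: 8.43
tool_pos: [511.6, 254.5, 242.5]
tcp_rot: [3.128, -0.006, 1.494]
contact_force: [0.8, -1.3, 0.3]
grip_width: 62.5
```

```bash
python3 - <<'E'
from h import *
o=get_obs();p=o['tool_pos'];print(p,o['tcp_rot'],o['grip_width'],o['contact_force'],o['joint_positions'])
c=capture("side")[:,:,::-1]; zoom(c,195,130,120,130,4.5,"pics/side10z.png")
E
```

```text
[511.61956252 254.54634844 242.53216206] [ 3.1277061  -0.00584551  1.4935474 ] 62.51196614007456 [ 0.82802235 -1.34318923  0.31322252] [ 3.27633694e-01  3.84499913e-01  1.30888108e+00 -9.84803238e-05
  1.43314532e+00  4.04935985e-01]
```

View pics/side10z.png

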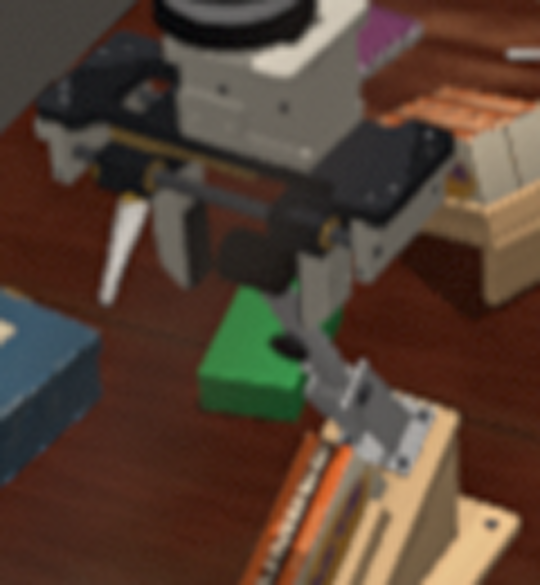

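The clamp now stands open. I'll retreat up and out, tilt the tool 33° and line up with the carton.

```bash
cat >> h.py <<'E'
YC=YK-np.pi
C0=np.array([506.1,203.2,0]); XC=np.array([np.cos(YC),np.sin(YC),0]); YCv=np.array([-XC[1],XC[0],0])
BO=C0-5*XC+1.5*YCv+[0,0,56]
s33,c33=np.sin(np.radians(33)),np.cos(np.radians(33))
BX=c33*XC+[0,0,s33]; BZ=-s33*XC+[0,0,c33]
def rot(z,y): 
    x=np.cross(y,z); return Ro.from_matrix(np.c_[x,y,z])
RB=rot(-BZ,YCv)
OFF=41
def rep(T,R,mode="tool"):  # reported TCP for a real tip position
    return T+OFF*R.apply([0,0,1]) if mode=="tool" else T-[0,0,OFF]
E
python3 - <<'E'
from h import *
hov=BO-8*BX+130*BZ
print(BO,hov,rep(hov,RB),rep(hov,RB,"w"))
plan([((511.6,254.5,300),None),((515,350,300),RB),(rep(hov,RB),RB)])
E
```

```text
[507.98599964 208.06754613  56.        ] [514.04101252 285.34312464 160.67006155] [512.29665184 263.08116028 126.28456827] [514.04101252 285.34312464 119.67006155]
0.00,0.01,-0.96,0.00,0.00,0.00,-1,
0.00,0.01,-0.96,0.00,0.00,0.00,-1,
0.00,0.01,-0.96,0.00,0.00,0.00,-1,
--
0.53,-0.02,0.00,0.02,-0.93,-0.00,-1,
0.53,-0.02,-0.03,0.02,-0.93,-0.00,-1,
0.53,-0.02,-0.07,0.02,-0.93,-0.00,-1,
0.52,-0.02,-0.10,0.02,-0.93,-0.00,-1,
0.51,-0.02,-0.13,0.02,-0.93,-0.00,-1,
0.50,-0.02,-0.17,0.02,-0.93,-0.00,-1,
0.49,-0.02,-0.20,0.02,-0.93,-0.00,-1,
0.48,-0.02,-0.23,0.02,-0.93,-0.00,-1,
0.46,-0.02,-0.26,0.02,-0.93,-0.00,-1,
--
0.11,0.02,0.96,0.00,0.00,0.00,-1,
0.11,0.02,0.96,0.00,0.00,0.00,-1,
0.11,0.02,0.96,0.00,0.00,0.00,-1,
0.11,0.02,0.96,0.00,0.00,0.00,-1,
0.11,0.02,0.96,0.00,0.00,0.00,-1,
0.11,0.02,0.96,0.00,0.00,0.00,-1,
0.11,0.02,0.96,0.00,0.00,0.00,-1,
0.11,0.02,0.96,0.00,0.00,0.00,-1,
0.11,0.02,0.96,0.00,0.00,0.00,-1,
0.11,0.02,0.96,0.00,0.00,0.00,-1,
--
```

Call:
step_arm(
  moves=[0,0,-0.5,0,0,0,-1,0,0,-1,0,0,0,-1,0,0,-1,0,0,0,-1,0,0,-0.5,0,0,0,-1,0.53,0,0,0,-0.93,0,-1,0.53,0,-0.03,0,-0.93,0,-1,0.53,0,-0.07,0,-0.93,0,-1,0.53,0,-0.1,0,-0.93,0,-1],
)

```text
time: 9.15
tool_pos: [514.4, 295.1, 311.1]
tcp_rot: [3.123, 0.262, 1.482]
contact_force: [0.6, 0.1, 0.4]
grip_width: 92.1
```

Call:
step_arm(
  moves=[0.51,0,-0.13,0,-0.93,0,-1,0.5,0,-0.17,0,-0.93,0,-1,0.49,0,-0.2,0,-0.93,0,-1,0.48,0,-0.23,0,-0.93,0,-1,0.46,0,-0.26,0,-0.93,0,-1],
)

```text
time: 9.57
tool_pos: [517.1, 352.9, 315.5]
tcp_rot: [3.112, 0.597, 1.468]
contact_force: [1.8, 0.7, 0.2]
grip_width: 92.1
```

```bash
python3 - <<'E'
from h import *
o=get_obs();p=o['tool_pos'];print(p,o['tcp_rot'],o['grip_width'],o['contact_force'],o['joint_positions'])
hov=BO-8*BX+130*BZ
plan([(rep(hov,RB),RB)])
for n in("side","top"): cv2.imwrite(f"pics/{n}11.png",capture(n)[:,:,::-1])
E
```

```text
[517.1229482  352.90980801 315.54185418] [3.11217571 0.59674802 1.46829197] 92.06966917457619 [1.82900077 0.73065933 0.15176063] [ 0.70962317  0.85591335  0.44590038 -0.53116115  2.20585345  0.56259324]
0.15,-0.01,0.94,0.02,0.03,-0.03,-1,
0.14,-0.01,0.94,0.02,0.03,-0.03,-1,
0.14,-0.00,0.94,0.02,0.03,-0.03,-1,
0.14,-0.00,0.94,0.02,0.03,-0.03,-1,
0.14,-0.00,0.94,0.02,0.03,-0.03,-1,
0.14,0.00,0.94,0.02,0.03,-0.03,-1,
0.13,0.00,0.94,0.02,0.03,-0.03,-1,
0.13,0.00,0.94,0.02,0.03,-0.03,-1,
0.13,0.01,0.94,0.02,0.03,-0.03,-1,
0.13,0.01,0.94,0.02,0.03,-0.03,-1,
0.13,0.01,0.94,0.02,0.03,-0.03,-1,
--
```

View pics/side11.png

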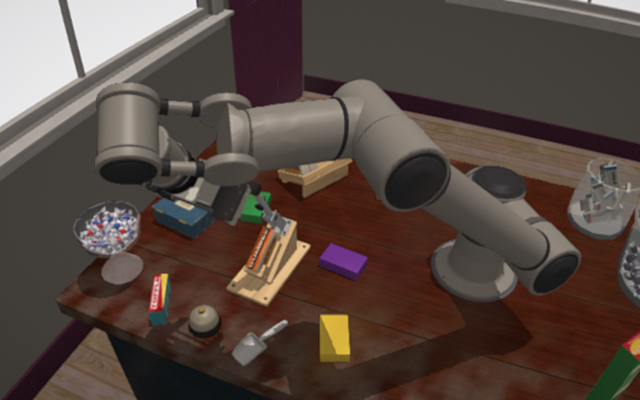

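View pics/top11.png

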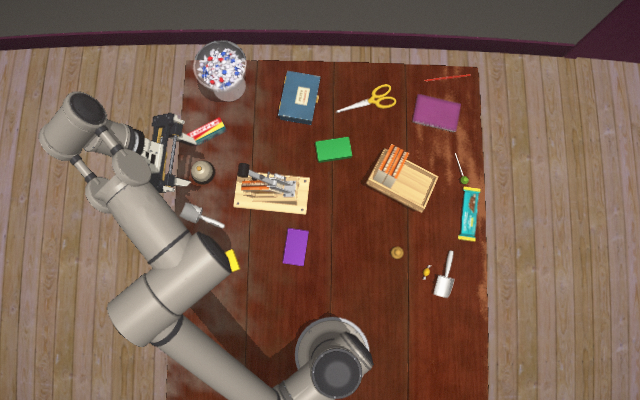

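```bash
python3 - <<'E'
from h import *
s=cv2.imread("pics/side11.png");t=cv2.imread("pics/top11.png")
zoom(t,130,95,90,110,5.4,"pics/t11z.png"); zoom(s,140,140,110,100,6,"pics/s11z.png")
o=get_obs();p=o['tool_pos'];R=Ro.from_euler('xyz',o['tcp_rot']);
for dz in (0,-20,-41):
  q=[p+R.apply([0,sy*46,dz]) for sy in (1,-1)]
  q2=[proj("top",x) for x in q]; q3=[proj("side",x) for x in q]
  print(dz,[((a+.5-[130,95])*5.4).round().tolist() for a in q2],[((a+.5-[140,140])*6).round().tolist() for a in q3])
q=[p+R.apply([0,sy*46,0])-[0,0,-41] for sy in (1,-1)]
print([((proj("top",x)+.5-[130,95])*5.4).round().tolist() for x in q])
E
```

```text
0 [[410.0, 296.0], [384.0, 482.0]] [[404.0, 405.0], [627.0, 488.0]]
-20 [[379.0, 285.0], [352.0, 473.0]] [[379.0, 387.0], [605.0, 471.0]]
-41 [[346.0, 273.0], [318.0, 464.0]] [[352.0, 368.0], [581.0, 453.0]]
[[390.0, 272.0], [363.0, 464.0]]
```

View pics/t11z.png

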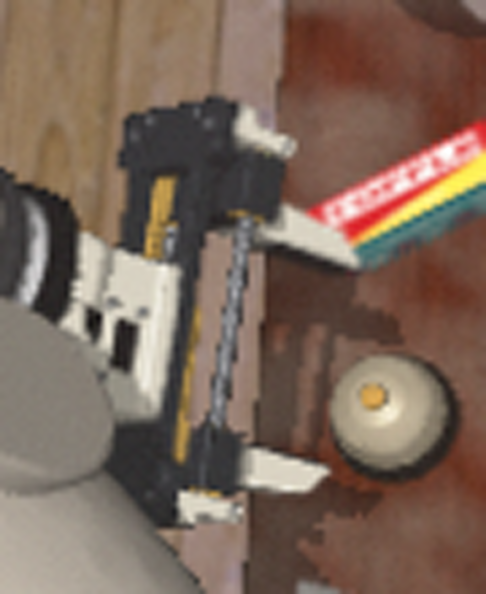

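View pics/s11z.png

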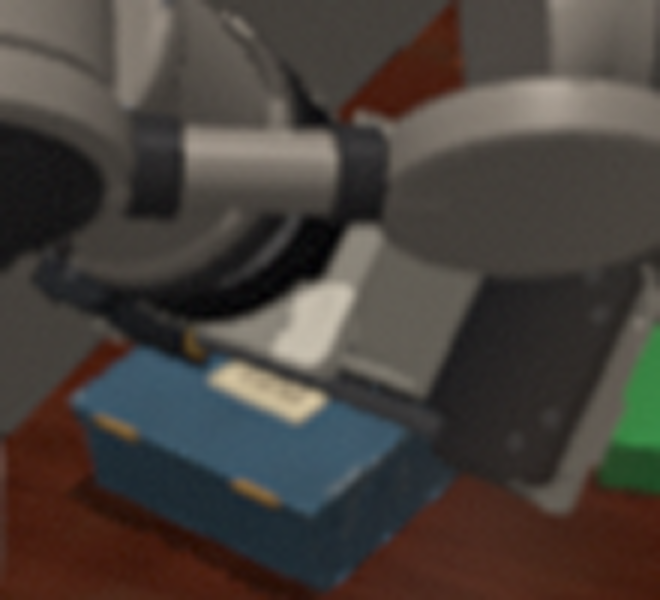

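The top view settles it: the drawn tips lie about 38 mm back along the tool axis from the reported TCP. I'll apply that offset and approach the carton.

Call:
step_arm(
  moves=[0.15,0,0.94,0.02,0.03,-0.03,-1,0.14,0,0.94,0.02,0.03,-0.03,-1,0.14,0,0.94,0.02,0.03,-0.03,-1,0.14,0,0.94,0.02,0.03,-0.03,-1,0.14,0,0.94,0.02,0.03,-0.03,-1,0.14,0,0.94,0.02,0.03,-0.03,-1,0.13,0,0.94,0.02,0.03,-0.03,-1,0.13,0,0.94,0.02,0.03,-0.03,-1],
)

```text
time: 10.33
tool_pos: [513.0, 291.1, 172.2]
tcp_rot: [3.131, 0.563, 1.489]
contact_force: [-0.1, -0.2, 1.0]
grip_width: 91.6
```

```bash
sed -i 's/^OFF=41/OFF=38/' h.py; python3 - <<'E'
from h import *
o=get_obs();p=o['tool_pos'];print(p,o['tcp_rot'],o['joint_positions'])
t=p-OFF*Ro.from_euler('xyz',o['tcp_rot']).apply([0,0,1])-BO
print("tip in bed",t@BX,t@YCv,t@BZ)
hov=BO-8*BX+85*BZ
plan([(rep(hov,RB),RB)])
for n in("side","top"): cv2.imwrite(f"pics/{n}12.png",capture(n)[:,:,::-1])
s=cv2.imread("pics/side12.png");t=cv2.imread("pics/top12.png")
zoom(t,190,120,130,100,6,"pics/t12z.png"); zoom(s,180,160,140,140,4.2,"pics/s12z.png")
E
```

```text
[512.95007773 291.1245118  172.17654257] [3.13122731 0.56250383 1.48932777] [ 0.63463284  0.74877627  1.0178656  -0.4281803   1.74274548  0.71839129]
tip in bed -5.985262075789748 -1.8667876737315714 180.73804206792767
0.00,0.01,0.96,0.02,-0.04,-0.01,-1,
0.00,0.01,0.96,0.02,-0.04,-0.01,-1,
0.01,0.01,0.96,0.02,-0.04,-0.01,-1,
0.01,0.01,0.96,0.02,-0.04,-0.01,-1,
0.01,0.01,0.96,0.02,-0.04,-0.01,-1,
--
```

View pics/s12z.png

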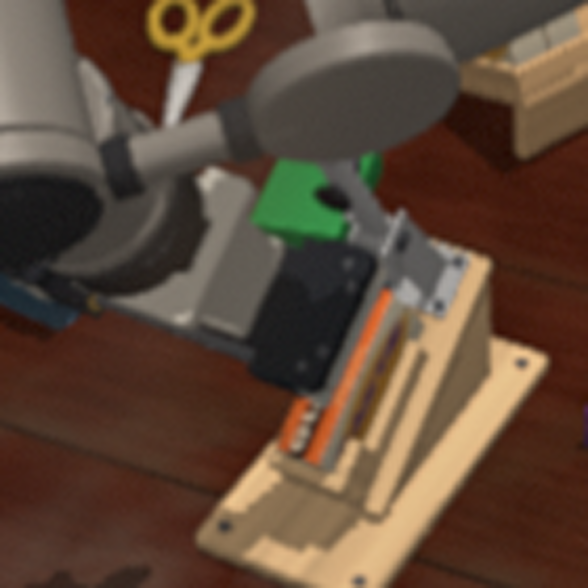

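View pics/t12z.png

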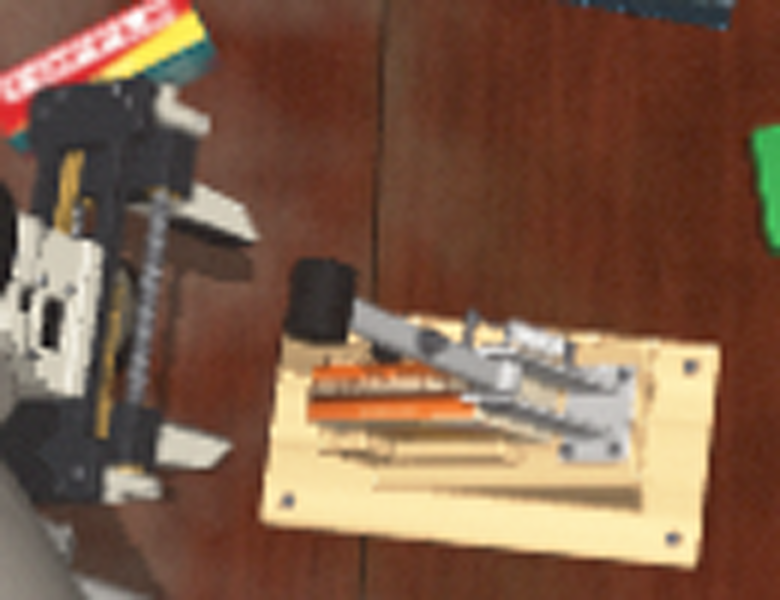

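```bash
python3 - <<'E'
from h import *
T=mk(190,120,6)
for uv,z in (((312,395),80.6),((310,423),80.6),((315,367),80.6)):
    q=onz("top",*T(*uv),z)-BO; print(q@XC,q@YCv)
o=get_obs();p=o['tool_pos'];R=Ro.from_euler('xyz',o['tcp_rot'])
for dz in (-30,-38,-46):
  print(dz,[((proj("top",p+R.apply([sx*9.5,sy*w,dz]))+.5-[190,120])*6).round().tolist() for sy,w in ((1,46),(-1,46)) for sx in (1,-1)])
q=BO-55*BX+65*BZ; print("carton low end pred",[((proj("top",q+l*YCv)+.5-[190,120])*6).round().tolist() for l in (-15,15)])
E
```

```text
-81.2676600472064 -1.638632975643315
-80.52540714139134 -16.199850330453767
-81.5061105412819 13.019552624179406
-30 [[238.0, 253.0], [267.0, 251.0], [214.0, 442.0], [243.0, 442.0]]
-38 [[226.0, 249.0], [256.0, 246.0], [202.0, 439.0], [232.0, 438.0]]
-46 [[215.0, 244.0], [244.0, 242.0], [190.0, 436.0], [220.0, 435.0]]
carton low end pred [[309.0, 421.0], [316.0, 364.0]]
```

Call:
step_arm(
  moves=[0,0.02,0.96,0.02,-0.04,0,-1,0,0.02,0.96,0.02,-0.04,0,-1,0,0.02,0.96,0.02,-0.04,0,-1,0,0.02,0.96,0.02,-0.04,0,-1,0,0.02,0.96,0.02,-0.04,0,-1],
)

```text
time: 10.85
tool_pos: [514.8, 241.6, 99.1]
tcp_rot: [3.123, 0.564, 1.478]
contact_force: [0.5, 1.1, -0.4]
grip_width: 92.1
```

```bash
python3 - <<'E'
from h import *
o=get_obs();p=o['tool_pos'];print(p,o['tcp_rot'],o['contact_force'])
t=p-OFF*Ro.from_euler('xyz',o['tcp_rot']).apply([0,0,1])-BO
print("tip in bed",t@BX,t@YCv,t@BZ)
plan([(rep(BO-8*BX+28*BZ,RB),RB)])
for n in("side","top"): cv2.imwrite(f"pics/{n}13.png",capture(n)[:,:,::-1])
s=cv2.imread("pics/side13.png");t=cv2.imread("pics/top13.png")
zoom(t,190,120,130,100,6,"pics/t13z.png"); zoom(s,190,180,120,130,4.6,"pics/s13z.png")
E
```

```text
[514.80365385 241.59338896  99.14373478] [3.12287697 0.56390778 1.47798371] [ 0.49006116  1.09751464 -0.35182673]
tip in bed -4.52916476920484 3.763620898536563 92.67219189842628
0.03,-0.06,0.81,0.04,-0.04,-0.04,-1,
0.03,-0.06,0.81,0.04,-0.04,-0.04,-1,
0.03,-0.06,0.81,0.04,-0.04,-0.04,-1,
0.04,-0.05,0.81,0.04,-0.04,-0.04,-1,
--
```

View pics/s13z.png

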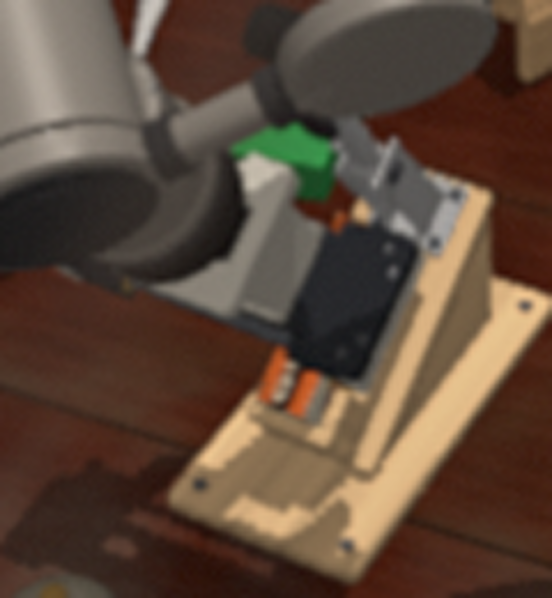

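View pics/t13z.png

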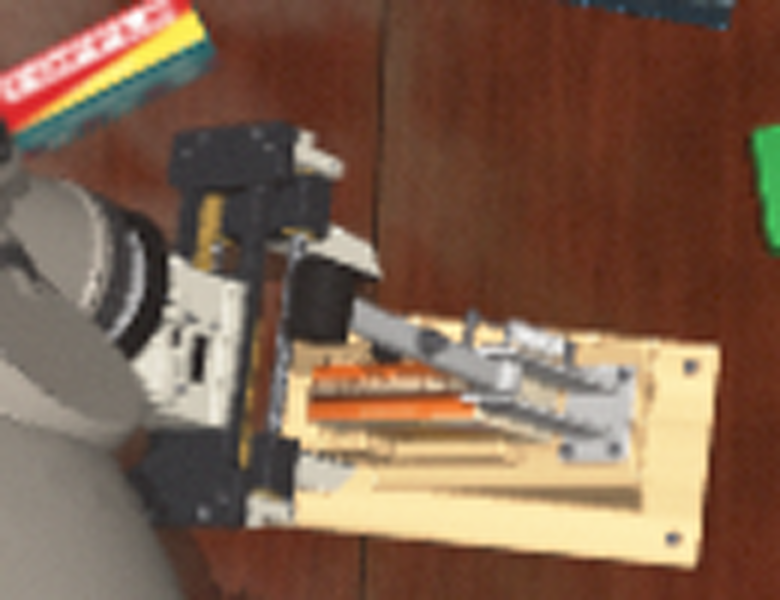

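Call:
step_arm(
  moves=[-0.05,-0.06,0.8,0.04,-0.04,-0.04,-1,-0.05,-0.06,0.8,0.04,-0.04,-0.04,-1,-0.05,-0.06,0.8,0.04,-0.04,-0.04,-1,0,-0.03,0.5,0.04,-0.04,-0.04,-1],
)

```text
time: 11.28
tool_pos: [511.8, 211.6, 58.1]
tcp_rot: [3.131, 0.568, 1.485]
contact_force: [-0.4, 0.4, 0.2]
grip_width: 92.0
```

```bash
python3 - <<'E'
from h import *
o=get_obs();p=o['tool_pos'];print(p,o['tcp_rot'],o['contact_force'])
t=p-OFF*Ro.from_euler('xyz',o['tcp_rot']).apply([0,0,1])-BO
print("tip in bed",t@BX,t@YCv,t@BZ)
plan([(rep(BO-8*BX+27*BZ,RB),RB)])
for n in("side","top"): cv2.imwrite(f"pics/{n}14.png",capture(n)[:,:,::-1])
s=cv2.imread("pics/side14.png");t=cv2.imread("pics/top14.png")
zoom(t,220,140,90,80,7,"pics/t14z.png"); zoom(s,210,190,100,110,5.4,"pics/s14z.png")
E
```

```text
[511.77632628 211.61763829  58.05125922] [3.13071689 0.56816252 1.48458462] [-0.35939277  0.39086997  0.16163544]
tip in bed -1.8053784766342602 3.2520457496932575 41.80724631424691
0.29,-0.18,0.74,0.09,-0.11,-0.10,-1,
--
```

View pics/s14z.png

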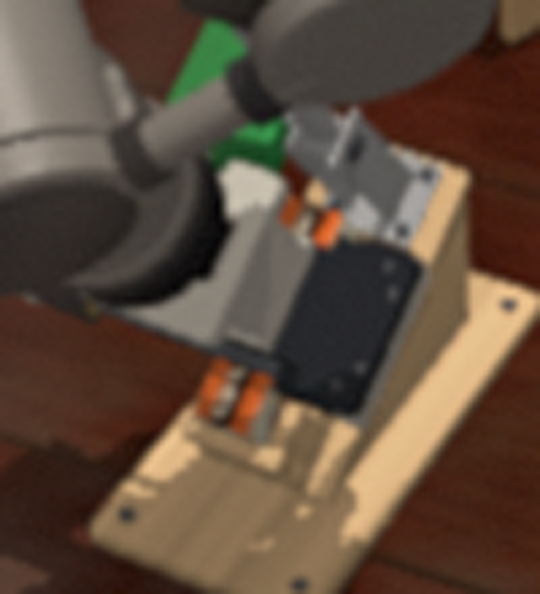

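View pics/t14z.png

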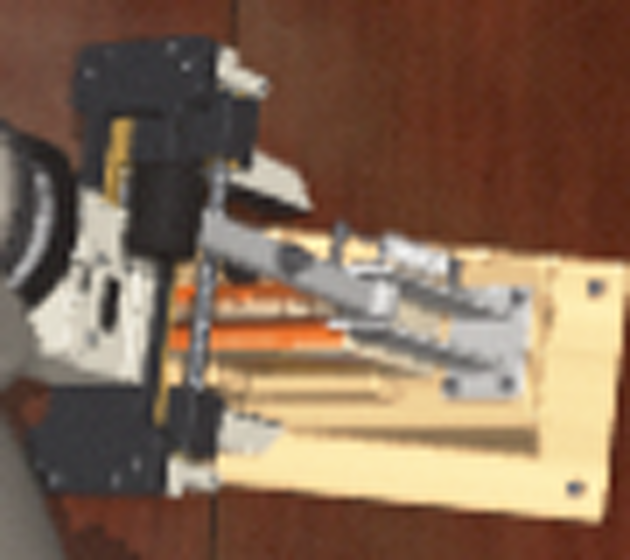

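Call:
step_arm(
  moves=[0.2,-0.08,0.4,0.05,-0.05,-0.05,-1,0.1,-0.08,0.25,0.05,-0.05,-0.05,-1,0,0,0,0,0,0,-0.5],
)

```text
time: 11.63
tool_pos: [509.9, 212.1, 45.2]
tcp_rot: [3.139, 0.573, 1.491]
contact_force: [-0.1, 0.1, 0.8]
grip_width: 88.7
```

```bash
python3 - <<'E'
from h import *
o=get_obs();p=o['tool_pos'];print(p,o['tcp_rot'],o['contact_force'],o['grip_width'])
t=p-OFF*Ro.from_euler('xyz',o['tcp_rot']).apply([0,0,1])-BO
print("tip in bed",t@BX,t@YCv,t@BZ)
plan([(rep(BO-8*BX+27*BZ,RB),RB)])
E
```

```text
[509.93857525 212.09475053  45.19763561] [3.13880668 0.57298928 1.49136956] [-0.09934345  0.1223092   0.76867125] 88.65917985596747
tip in bed -9.265748276423464 1.5514992864900004 31.2098657162495
-0.07,-0.08,0.21,0.03,-0.04,-0.01,-1,
--
```

Call:
step_arm(
  moves=[0,-0.05,0.1,0,0,0,0,0,0,0,0,0,0,0.2,0,0,0,0,0,0,0.3,0,0,0,0,0,0,1,0,0,0,0,0,0,1,0,0,0,0,0,0,1,0,0,0,0,0,0,1],
)

```text
time: 12.22
tool_pos: [509.5, 212.6, 44.5]
tcp_rot: [3.136, 0.572, 1.491]
contact_force: [-0.6, 0.3, 0.7]
grip_width: 43.2
```

```bash
python3 - <<'E'
from h import *
o=get_obs();p=o['tool_pos'];print(p,o['tcp_rot'],o['contact_force'],o['grip_width'])
t=p-OFF*Ro.from_euler('xyz',o['tcp_rot']).apply([0,0,1])-BO
print("tip in bed",t@BX,t@YCv,t@BZ)
for n in("side","top"): cv2.imwrite(f"pics/{n}15.png",capture(n)[:,:,::-1])
s=cv2.imread("pics/side15.png");t=cv2.imread("pics/top15.png")
zoom(t,220,140,90,80,7,"pics/t15z.png"); zoom(s,210,190,100,110,5.4,"pics/s15z.png")
E
```

```text
[509.46858282 212.58156079  44.48448706] [3.13643841 0.57171191 1.49132712] [-0.59015154  0.25433535  0.70155351] 43.219522810933036
tip in bed -9.981952137043725 0.9557435930685023 30.85563052730519
```

View pics/s15z.png

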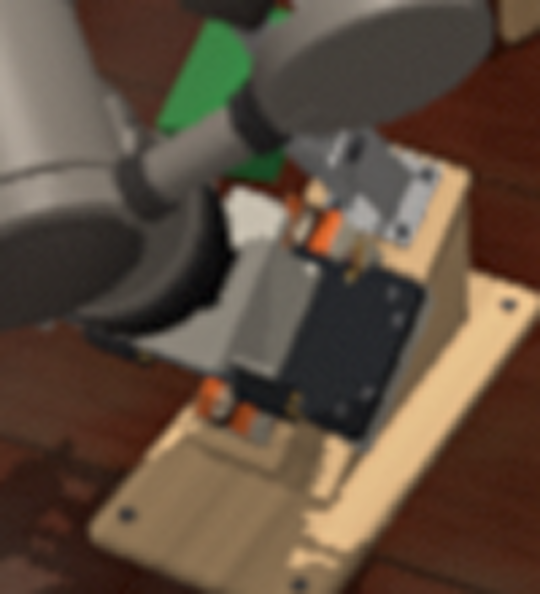

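View pics/t15z.png

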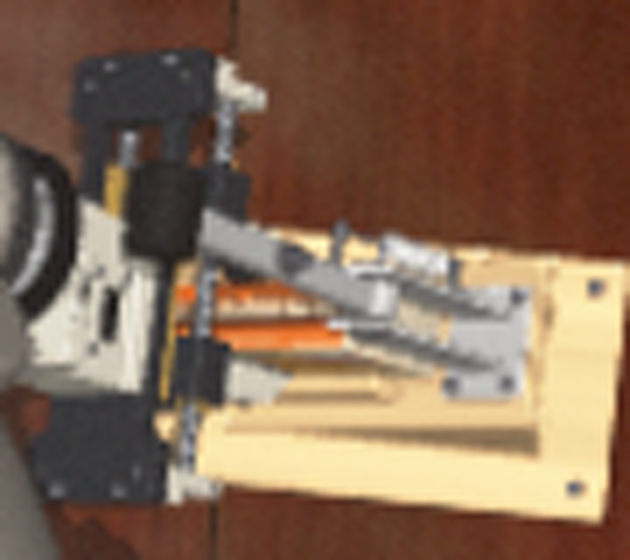

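Still closing at 43 mm with no contact. A few more rows should do it.

Call:
step_arm(
  moves=[0,0,0,0,0,0,1,0,0,0,0,0,0,1,0,0,0,0,0,0,1,0,0,0,0,0,0,1],
)

```text
time: 12.65
tool_pos: [509.3, 212.6, 44.5]
tcp_rot: [3.137, 0.572, 1.491]
contact_force: [-0.6, -0.4, 0.2]
grip_width: 29.9
```

```bash
python3 - <<'E'
from h import *
o=get_obs();p=o['tool_pos'];print(p,o['tcp_rot'],o['contact_force'],o['grip_width'])
t=p-OFF*Ro.from_euler('xyz',o['tcp_rot']).apply([0,0,1])-BO
print("tip in bed",t@BX,t@YCv,t@BZ)
E
```

```text
[509.29552687 212.5666071   44.48156531] [3.13684325 0.57171777 1.49133775] [-0.62689971 -0.35179816  0.22371699] 29.85256752652189
tip in bed -9.959907592915629 0.7995502461920208 30.83776349411307
```

Gripped at 29.9 mm, which is the carton's thickness. Now I'll draw it out square to the bed.

Call:
step_arm(
  moves=[0,0,-0.4,0,0,0,1,0,0,-0.6,0,0,0,1,0,0,-0.8,0,0,0,1,0,0,-0.8,0,0,0,1],
)

```text
time: 12.98
tool_pos: [509.5, 239.8, 87.6]
tcp_rot: [-3.138, 0.576, 1.494]
contact_force: [0.5, 0.1, -0.2]
grip_width: 29.9
```

```bash
python3 - <<'E'
from h import *
o=get_obs();p=o['tool_pos'];print(p,o['tcp_rot'],o['contact_force'],o['grip_width'])
t=p-OFF*Ro.from_euler('xyz',o['tcp_rot']).apply([0,0,1])-BO
print("tip in bed",t@BX,t@YCv,t@BZ)
for n in("side","top"): cv2.imwrite(f"pics/{n}16.png",capture(n)[:,:,::-1])
s=cv2.imread("pics/side16.png");t=cv2.imread("pics/top16.png")
zoom(t,220,140,90,80,7,"pics/t16z.png"); zoom(s,210,190,100,110,5.4,"pics/s16z.png")
E
```

```text
[509.48666436 239.77027717  87.60584137] [-3.13839184  0.57563464  1.49351638] [ 0.52999675  0.13153376 -0.1986291 ] 29.874138611097738
tip in bed -9.379213783970776 -0.8777578084424724 81.78437677171769
```

View pics/s16z.png

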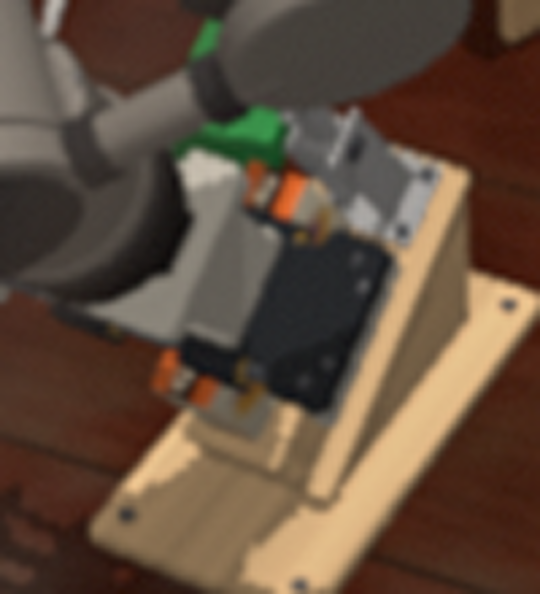

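Call:
step_arm(
  moves=[0,0,-0.9,0,0,0,1,0.5,0,-0.85,0,0,0,1,0.7,0,-0.7,0,0,0,1,0.7,0,-0.7,0,0,0,1],
)

```text
time: 13.42
tool_pos: [515.1, 304.6, 120.8]
tcp_rot: [-3.139, 0.576, 1.49]
contact_force: [0.4, 0.8, -0.8]
grip_width: 30.2
```

```bash
python3 - <<'E'
from h import *
o=get_obs();print(o['tool_pos'],o['tcp_rot'],o['contact_force'],o['grip_width'],o['joint_positions'])
im={n:cv2.imread(f"pics/{n}16.png") for n in("side","top")}
zoom(im["top"],360,135,85,80,7,"pics/t16tr.png"); zoom(im["side"],270,135,90,65,8,"pics/s16tr.png")
T2=mk(360,135,7);S2=mk(270,135,8)
zl,zh=36.5,83.
for nm,m,pts in (("top",T2,[(180,97),(548,292),(452,515),(58,325)]),("side",S2,[(70,287),(428,108),(648,155),(268,340)])):
    P=np.array([onz(nm,*m(*a),z) for a,z in zip(pts,(zl,zl,zh,zh))]); 
    d=P[3]+P[2]-P[0]-P[1]; e=P[1]+P[2]-P[0]-P[3]
    print(nm,P[:,:2].round(1).tolist(),P.mean(0).round(1),np.degrees(np.arctan2(d[1],d[0])).round(1),np.degrees(np.arctan2(e[1],e[0])).round(1)+90-180, np.linalg.norm(d[:2])/2,np.linalg.norm(e[:2])/2,"expect 127.8,196")
# fellow carton tops : near end-face top corners etc (z: x=+55,z=65 high end; )
s20,c20=np.sin(np.radians(20)),np.cos(np.radians(20))
zt=40+55*s20+65*c20; zt2=40-55*s20+65*c20
print([onz("top",*T2(*a),zt).round(1) for a in [(133,243),(195,272),(263,303)]],[onz("top",*T2(*a),zt2).round(1) for a in [(225,63),(343,125)]])
E
```

```text
[515.06864756 304.60464916 120.82416862] [-3.1393759   0.57617878  1.49040132] [ 0.41871295  0.83526579 -0.81247896] 30.225990593223855 [ 0.64830191  0.8237734   1.01849695 -0.42053724  1.69737834  0.76086969]
top [[651.2, -159.8], [563.3, -329.2], [452.1, -271.5], [533.2, -98.1]] [ 550.  -214.7   59.8] 152.5 -206.2 129.24799120608301 191.08294895585624 expect 127.8,196
side [[651.9, -162.1], [566.9, -337.2], [448.6, -272.7], [539.9, -101.6]] [ 551.8 -218.4   59.8] 151.5 -207.0 131.00786307500428 194.25439117081206 expect 127.8,196
[array([ 562.1, -126.2,  119.9]), array([ 549.9, -152.9,  119.9]), array([ 537. , -182.2,  119.9])] [array([ 654.4, -173.2,   82.3]), array([ 627.1, -225.9,   82.3])]
```

View pics/t16tr.png

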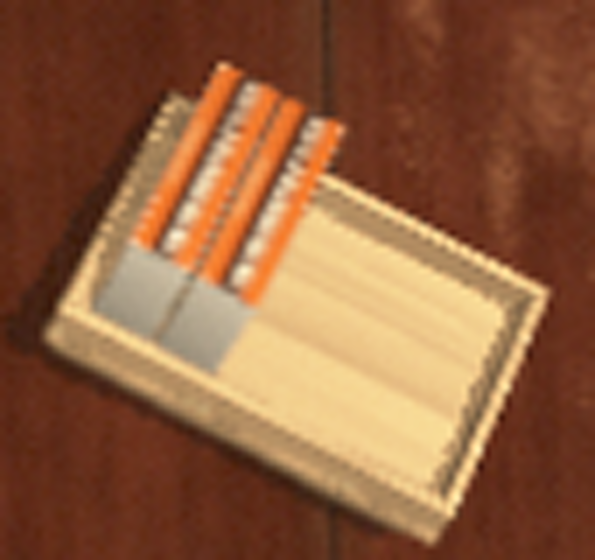

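```bash
cat >> h.py <<'E'
YT=np.radians(153.2); XT=np.array([np.cos(YT),np.sin(YT),0]); TY=np.array([-XT[1],XT[0],0])
FO=np.array([544.1,-212.7,40.]); s20,c20=np.sin(np.radians(20)),np.cos(np.radians(20))
TX=c20*XT+[0,0,s20]; TZ=-s20*XT+[0,0,c20]
RT=rot(-TZ,TY)
CIT=np.array([-10,-1.5,-7.])   # carton underside middle in tool frame (reported TCP)
def tcp_for(x,y,z,R=RT): return FO+x*TX+y*TY+z*TZ-R.apply(CIT)
E
python3 - <<'E'
from h import *
print(np.degrees((RB.inv()*RT).magnitude()),RT.as_euler('xyz'), tcp_for(0,38,130),tcp_for(0,38,0))
mid=DOWN(YK-np.radians(56))
plan([((430,308,135),RB),((430,300,250),RB)],g=1)
E
```

```text
112.8128367306725 [ 3.14159265  0.34906585 -0.46774824] [ 572.22762675 -271.16173454  152.16199092] [ 532.54092391 -251.1145384    30.00195022]
-0.11,-0.85,-0.10,-0.01,0.00,-0.01,1,
-0.11,-0.85,-0.10,-0.01,0.00,-0.01,1,
-0.11,-0.85,-0.10,-0.01,0.00,-0.01,1,
-0.11,-0.85,-0.10,-0.01,0.00,-0.01,1,
-0.10,-0.85,-0.10,-0.01,0.00,-0.01,1,
--
-0.58,0.01,-0.77,-0.00,0.00,-0.00,1,
-0.58,0.01,-0.77,-0.00,0.00,-0.00,1,
-0.58,0.01,-0.77,-0.00,0.00,-0.00,1,
-0.58,0.01,-0.77,-0.00,0.00,-0.00,1,
-0.58,0.01,-0.77,-0.00,0.00,-0.00,1,
-0.58,0.01,-0.77,-0.00,0.00,-0.00,1,
--
```

Call:
step_arm(
  moves=[-0.1,-0.85,-0.1,0,0,0,1,-0.1,-0.85,-0.1,0,0,0,1,-0.1,-0.85,-0.1,0,0,0,1,-0.1,-0.85,-0.1,0,0,0,1,-0.1,-0.85,-0.1,0,0,0,1,-0.58,0,-0.77,0,0,0,1,-0.58,0,-0.77,0,0,0,1,-0.58,0,-0.77,0,0,0,1],
)

```text
time: 14.08
tool_pos: [423.1, 304.3, 183.8]
tcp_rot: [-3.126, 0.586, 1.501]
contact_force: [0.5, -0.1, -0.9]
grip_width: 30.0
```

Call:
step_arm(
  moves=[-0.58,0,-0.77,0,0,0,1,-0.58,0,-0.77,0,0,0,1,-0.58,0,-0.77,0,0,0,1],
)

```text
time: 14.33
tool_pos: [422.7, 299.4, 242.0]
tcp_rot: [-3.122, 0.589, 1.503]
contact_force: [-0.1, -0.3, -0.9]
grip_width: 29.8
```

```bash
python3 - <<'E'
from h import *
o=get_obs();print(o['tool_pos'],o['tcp_rot'],o['contact_force'],o['grip_width'],o['joint_positions'])
mid=DOWN(YK-np.radians(56))
plan([((440,40,270),mid),(tcp_for(0,38,150),RT)],g=1)
for n in("side","top"): cv2.imwrite(f"pics/{n}17.png",capture(n)[:,:,::-1])
E
```

```text
[422.67703046 299.39491437 242.04954636] [-3.12200877  0.58889451  1.50346514] [-0.11657357 -0.25188645 -0.88851101] 29.765005037975797 [ 0.72752568  0.61363408  1.09393803 -0.40299183  1.86805799  0.76726573]
-0.68,0.11,0.35,0.23,0.46,0.80,1,
-0.68,0.15,0.33,0.23,0.46,0.80,1,
-0.68,0.20,0.30,0.23,0.46,0.80,1,
-0.68,0.24,0.28,0.23,0.46,0.80,1,
-0.67,0.28,0.25,0.23,0.46,0.80,1,
-0.66,0.32,0.22,0.23,0.46,0.80,1,
-0.65,0.36,0.20,0.23,0.46,0.80,1,
-0.63,0.40,0.17,0.23,0.46,0.80,1,
-0.62,0.44,0.14,0.23,0.46,0.80,1,
-0.59,0.47,0.12,0.23,0.46,0.80,1,
-0.57,0.51,0.09,0.23,0.46,0.80,1,
-0.54,0.54,0.06,0.23,0.46,0.80,1,
-0.51,0.57,0.04,0.23,0.46,0.80,1,
-0.48,0.60,0.01,0.23,0.46,0.80,1,
-0.45,0.63,-0.01,0.23,0.46,0.80,1,
-0.41,0.65,-0.04,0.23,0.46,0.80,1,
-0.37,0.67,-0.06,0.23,0.46,0.80,1,
--
-0.10,0.95,0.28,0.14,-0.25,0.77,1,
-0.04,0.96,0.27,0.14,-0.25,0.77,1,
0.02,0.96,0.26,0.14,-0.25,0.77,1,
0.07,0.96,0.25,0.14,-0.25,0.77,1,
0.13,0.96,0.24,0.14,-0.25,0.77,1,
0.18,0.95,0.23,0.14,-0.25,0.77,1,
0.24,0.94,0.21,0.14,-0.25,0.77,1,
0.29,0.93,0.20,0.14,-0.25,0.77,1,
0.35,0.91,0.18,0.14,-0.25,0.77,1,
0.40,0.89,0.17,0.14,-0.25,0.77,1,
0.45,0.87,0.15,0.14,-0.25,0.77,1,
0.50,0.85,0.14,0.14,-0.25,0.77,1,
0.55,0.82,0.12,0.14,-0.25,0.77,1,
0.59,0.79,0.10,0.14,-0.25,0.77,1,
0.63,0.76,0.08,0.14,-0.25,0.77,1,
0.68,0.72,0.06,0.14,-0.25,0.77,1,
0.72,0.69,0.05,0.14,-0.25,0.77,1,
0.75,0.65,0.03,0.14,-0.25,0.77,1,
--
```

View pics/side17.png

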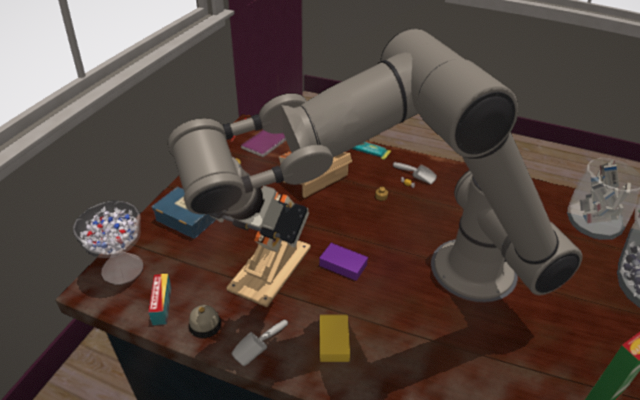

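View pics/top17.png

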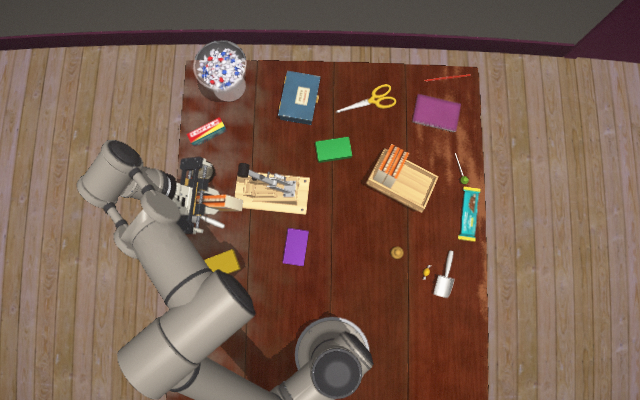

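Call:
step_arm(
  moves=[-0.5,-0.4,-0.75,0,0,0,1,-0.5,-0.4,-0.75,0,0,0,1,-0.68,0.11,0.35,0.23,0.46,0.8,1,-0.68,0.15,0.33,0.23,0.46,0.8,1,-0.68,0.2,0.3,0.23,0.46,0.8,1,-0.68,0.24,0.28,0.23,0.46,0.8,1,-0.67,0.28,0.25,0.23,0.46,0.8,1,-0.66,0.32,0.22,0.23,0.46,0.8,1],
)

```text
time: 15.1
tool_pos: [410.9, 208.2, 277.7]
tcp_rot: [3.086, 0.387, 1.123]
contact_force: [0.1, 0.4, -0.3]
grip_width: 29.9
```

Call:
step_arm(
  moves=[-0.65,0.36,0.2,0.23,0.46,0.8,1,-0.63,0.4,0.17,0.23,0.46,0.8,1,-0.62,0.44,0.14,0.23,0.46,0.8,1,-0.6,0.47,0.12,0.23,0.46,0.8,1,-0.57,0.51,0.09,0.23,0.46,0.8,1,-0.54,0.54,0.06,0.23,0.46,0.8,1,-0.51,0.57,0.04,0.23,0.46,0.8,1,-0.48,0.6,0,0.23,0.46,0.8,1],
)

```text
time: 15.77
tool_pos: [413.1, 78.6, 278.7]
tcp_rot: [3.115, 0.106, 0.649]
contact_force: [0.7, -0.2, -0.0]
grip_width: 29.9
```

```bash
python3 - <<'E'
from h import *
o=get_obs();print(o['tool_pos'],o['tcp_rot'],o['contact_force'],o['grip_width'],o['joint_positions'])
plan([(tcp_for(0,38,150),RT)],g=1)
E
```

```text
[413.07073744  78.64693523 278.6621417 ] [3.11540189 0.10599899 0.64938637] [ 0.72512903 -0.21117336 -0.03316291] 29.938517824569 [ 0.07374962  0.14410377  1.5429983  -0.07969488  1.52939276  1.00005561]
-0.17,0.90,0.30,0.19,-0.16,0.74,1,
-0.12,0.91,0.29,0.19,-0.16,0.74,1,
-0.07,0.92,0.28,0.19,-0.16,0.74,1,
-0.01,0.92,0.27,0.19,-0.16,0.74,1,
0.04,0.93,0.25,0.19,-0.16,0.74,1,
0.09,0.93,0.24,0.19,-0.16,0.74,1,
0.14,0.93,0.23,0.19,-0.16,0.74,1,
0.19,0.92,0.21,0.19,-0.16,0.74,1,
0.24,0.91,0.20,0.19,-0.16,0.74,1,
0.29,0.90,0.18,0.19,-0.16,0.74,1,
0.33,0.89,0.17,0.19,-0.16,0.74,1,
0.38,0.87,0.15,0.19,-0.16,0.74,1,
0.43,0.85,0.14,0.19,-0.16,0.74,1,
0.47,0.83,0.12,0.19,-0.16,0.74,1,
0.52,0.81,0.11,0.19,-0.16,0.74,1,
0.56,0.78,0.09,0.19,-0.16,0.74,1,
0.60,0.75,0.07,0.19,-0.16,0.74,1,
0.64,0.72,0.06,0.19,-0.16,0.74,1,
0.68,0.68,0.04,0.19,-0.16,0.74,1,
0.71,0.65,0.02,0.19,-0.16,0.74,1,
0.74,0.61,0.01,0.19,-0.16,0.74,1,
--
```

Call:
step_arm(
  moves=[-0.17,0.9,0.2,0.19,-0.16,0.74,1,-0.12,0.91,0.2,0.19,-0.16,0.74,1,-0.07,0.92,0.2,0.19,-0.16,0.74,1,-0.01,0.92,0.2,0.19,-0.16,0.74,1,0.04,0.93,0.2,0.19,-0.16,0.74,1,0.09,0.93,0.2,0.19,-0.16,0.74,1,0.14,0.93,0.2,0.19,-0.16,0.74,1,0.19,0.92,0.2,0.19,-0.16,0.74,1],
)

```text
time: 16.43
tool_pos: [470.9, -63.7, 236.3]
tcp_rot: [-3.117, 0.207, 0.203]
contact_force: [-0.0, -0.3, 0.7]
grip_width: 29.7
```

Call:
step_arm(
  moves=[0.24,0.91,0.2,0.19,-0.16,0.74,1,0.29,0.9,0.18,0.19,-0.16,0.74,1,0.33,0.89,0.17,0.19,-0.16,0.74,1,0.38,0.87,0.15,0.19,-0.16,0.74,1,0.43,0.85,0.14,0.19,-0.16,0.74,1,0.47,0.83,0.12,0.19,-0.16,0.74,1,0.52,0.81,0.11,0.19,-0.16,0.74,1,0.56,0.78,0.09,0.19,-0.16,0.74,1],
)

```text
time: 17.1
tool_pos: [524.4, -206.3, 176.5]
tcp_rot: [-3.118, 0.331, -0.25]
contact_force: [0.9, -0.6, -0.4]
grip_width: 30.0
```

```bash
python3 - <<'E'
from h import *
o=get_obs();print(o['tool_pos'],o['tcp_rot'],o['contact_force'],o['grip_width'],o['joint_positions'])
plan([(tcp_for(0,38,130),RT)],g=1)
E
```

```text
[ 524.41794224 -206.31466019  176.49774829] [-3.11817023  0.33080302 -0.25019646] [ 0.90672655 -0.62372395 -0.37705981] 29.956592286635885 [-0.4784692   0.65658597  1.08332086 -0.05133441  1.72932519  1.34670892]
0.67,0.51,0.02,0.14,-0.05,0.59,1,
0.69,0.48,0.01,0.14,-0.05,0.59,1,
0.71,0.45,0.00,0.14,-0.05,0.59,1,
0.73,0.42,-0.00,0.14,-0.05,0.59,1,
0.74,0.39,-0.01,0.14,-0.05,0.59,1,
--
```

Call:
step_arm(
  moves=[0.67,0.51,0.02,0.14,-0.05,0.59,1,0.69,0.48,0,0.14,-0.05,0.59,1,0.71,0.45,0,0.14,-0.05,0.59,1,0.73,0.42,0,0.14,-0.05,0.59,1,0.74,0.39,0,0.14,-0.05,0.59,1],
)

```text
time: 17.52
tool_pos: [569.6, -275.0, 139.3]
tcp_rot: [3.138, 0.366, -0.487]
contact_force: [0.6, 0.3, -1.4]
grip_width: 29.9
```

```bash
python3 - <<'E'
from h import *
for n in("side","top"): cv2.imwrite(f"pics/{n}18.png",capture(n)[:,:,::-1])
o=get_obs();print(o['tool_pos'],o['tcp_rot'],o['contact_force'],o['grip_width'],o['joint_positions'])
p=o['tool_pos'];R=Ro.from_euler('xyz',o['tcp_rot']);c=p+R.apply(CIT)-FO; print("carton bottom in floor",c@TX,c@TY,c@TZ)
plan([(tcp_for(0,38,90),RT)],g=1)
zoom(cv2.imread("pics/top18.png"),360,110,130,110,5.5,"pics/t18z.png");zoom(cv2.imread("pics/side18.png"),250,80,150,120,5,"pics/s18z.png")
f=lambda q:((proj("top",q)+.5-[360,110])*5.5).round().tolist()
for lx in(-55,55):
  for h in (0,65): print(lx,h,[f(p+R.apply(CIT+[-lx,ly,-h])) for ly in (-15,15)])
E
```

```text
[ 568.81820204 -276.3166641   136.99305997] [ 3.13821881  0.36879536 -0.48832195] [-0.30281783  0.46400901 -1.89475498] 29.867518071186538 [-0.55728167  0.86074136  0.80644319 -0.02928025  1.84207632  1.49860614]
carton bottom in floor -4.683226974795474 43.9751490630594 115.70200129167347
-0.10,-0.15,0.64,-0.03,0.14,-0.14,1,
-0.11,-0.15,0.64,-0.03,0.14,-0.14,1,
--
-55 0 [[388.0, 237.0], [436.0, 263.0]]
-55 65 [[435.0, 170.0], [485.0, 197.0]]
55 0 [[321.0, 381.0], [371.0, 408.0]]
55 65 [[367.0, 317.0], [419.0, 345.0]]
```

View pics/t18z.png

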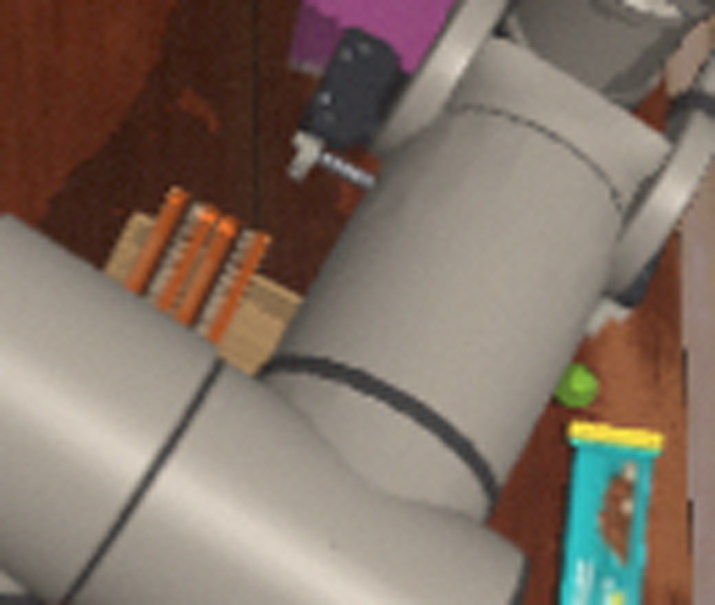

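View pics/s18z.png

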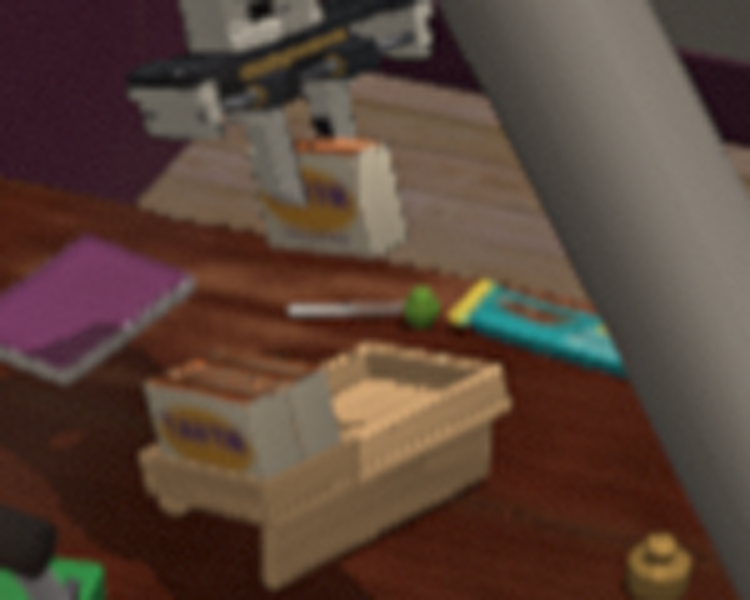

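```bash
cat >> h.py <<'E'
def cpred(cam,x0,y0,s,p,R):
    f=lambda q:((proj(cam,q)+.5-[x0,y0])*s).round().tolist()
    for lx in(-55,55):
      for h in (0,65): print("len",lx,"h",h,[f(p+R.apply(CIT+[-lx,ly,-h])) for ly in (-15,15)])
E
python3 - <<'E'
from h import *
o=get_obs();p=o['tool_pos'];R=Ro.from_euler('xyz',o['tcp_rot']);cpred("side",250,80,5,p,R)
f=lambda q:((proj("side",q)+.5-[250,80])*5).round().tolist()
print("tray rim", [f(FO+x*TX+y*TY+21*TZ) for x,y in ((-68,-98),(-68,98),(68,98),(68,-98))])
print("fellow b inner top high/bottom",[f(FO+49*TX-22*TY+h*TZ) for h in (65,21)])
E
```

```text
len -55 h 0 [[269.0, 252.0], [304.0, 237.0]]
len -55 h 65 [[244.0, 156.0], [281.0, 142.0]]
len 55 h 0 [[373.0, 264.0], [410.0, 248.0]]
len 55 h 65 [[349.0, 163.0], [386.0, 147.0]]
tray rim [[141.0, 459.0], [370.0, 348.0], [505.0, 370.0], [270.0, 491.0]]
fellow b inner top high/bottom [[330.0, 372.0], [346.0, 438.0]]
```

```bash
python3 - <<'E'
from h import *
plan([(tcp_for(0,38,35),RT)],g=1)
E
```

```text
-0.03,-0.06,0.81,-0.01,0.06,-0.06,1,
-0.03,-0.06,0.81,-0.01,0.06,-0.06,1,
-0.04,-0.06,0.81,-0.01,0.06,-0.06,1,
-0.04,-0.06,0.81,-0.01,0.06,-0.06,1,
-0.04,-0.06,0.81,-0.01,0.06,-0.06,1,
--
```

Call:
step_arm(
  moves=[-0.05,-0.07,0.8,0,0.06,-0.06,1,-0.05,-0.07,0.8,0,0.06,-0.06,1,-0.05,-0.07,0.8,0,0.06,-0.06,1,-0.05,-0.07,0.8,0,0.06,-0.06,1,0,0,0,0,0,0,1],
)

```text
time: 18.03
tool_pos: [544.2, -256.5, 70.4]
tcp_rot: [-3.137, 0.358, -0.469]
contact_force: [-0.9, 0.7, -2.0]
grip_width: 29.9
```

```bash
cat > look.py <<'E'
import sys
from h import *
k=sys.argv[1]; x=float(sys.argv[2]);y=float(sys.argv[3]);z=float(sys.argv[4])
o=get_obs();print(o['time'],o['tool_pos'],o['tcp_rot'],o['contact_force'],o['grip_width'])
p=o['tool_pos'];R=Ro.from_euler('xyz',o['tcp_rot']);c=p+R.apply(CIT)-FO; print("carton bottom in floor",c@TX,c@TY,c@TZ, "rot err deg",np.degrees((RT.inv()*R).as_rotvec()))
plan([(tcp_for(x,y,z),RT)],g=1)
zoom(capture("side")[:,:,::-1],270,110,100,85,7,f"pics/s{k}z.png")
cpred("side",270,110,7,p,R)
E
python3 look.py 19 0 38 10
```

```text
18.0333 [ 544.20674008 -256.47576598   70.39193707] [-3.1370376   0.3578221  -0.46860705] [-0.91705827  0.68510552 -2.02614455] 29.928524474179692
carton bottom in floor 1.6950108484185353 37.5514659680224 42.436775557453174 rot err deg [ 0.27801561 -0.50159015  0.04730729]
0.05,0.02,0.81,-0.03,0.06,-0.01,1,
0.05,0.01,0.81,-0.03,0.06,-0.01,1,
--
len -55 h 0 [[268.0, 296.0], [317.0, 274.0]]
len -55 h 65 [[236.0, 165.0], [285.0, 143.0]]
len 55 h 0 [[419.0, 322.0], [468.0, 298.0]]
len 55 h 65 [[387.0, 184.0], [438.0, 161.0]]
```

View pics/s19z.png

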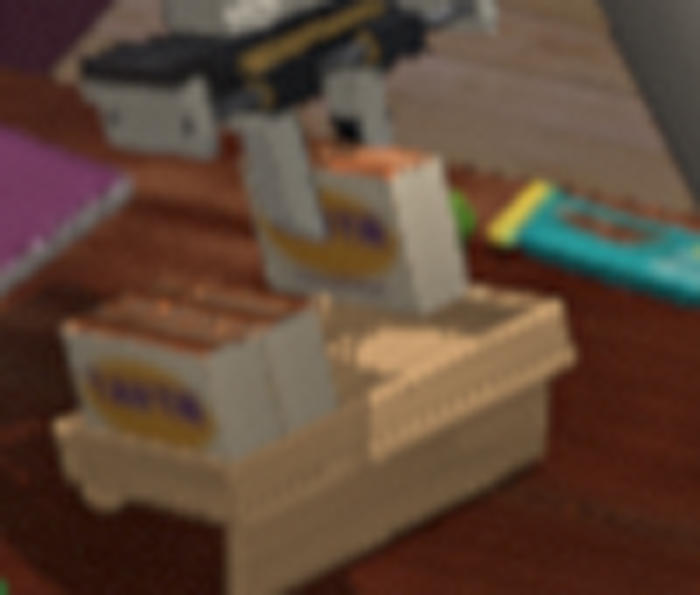

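Call:
step_arm(
  moves=[0.05,0,0.7,0,0.05,0,1,0.05,0,0.6,0,0.05,0,1,0,0,0,0,0,0,1],
)

```text
time: 18.33
tool_pos: [540.1, -253.9, 48.5]
tcp_rot: [-3.138, 0.345, -0.468]
contact_force: [-0.5, -0.1, -1.5]
grip_width: 29.8
```

```bash
sed -i 's/CIT=np.array(\[-10,-1.5,-7.\])/CIT=np.array([-10,-1.5,-11.])/' h.py; python3 look.py 20 -1 38 0
```

```text
18.3333 [ 540.14641435 -253.9221838    48.47047542] [-3.13779357  0.3447209  -0.46806465] [-0.47711042 -0.1090268  -1.51928358] 29.846197537482702
carton bottom in floor -1.2048157950660139 37.1169191564982 24.071747280119656 rot err deg [0.22383421 0.24897958 0.01657598]
-0.01,0.03,0.60,-0.03,-0.03,-0.00,1,
-0.01,0.02,0.60,-0.03,-0.03,-0.00,1,
--
len -55 h 0 [[272.0, 331.0], [320.0, 308.0]]
len -55 h 65 [[241.0, 201.0], [290.0, 179.0]]
len 55 h 0 [[423.0, 361.0], [472.0, 336.0]]
len 55 h 65 [[393.0, 225.0], [443.0, 201.0]]
```

View pics/s20z.png

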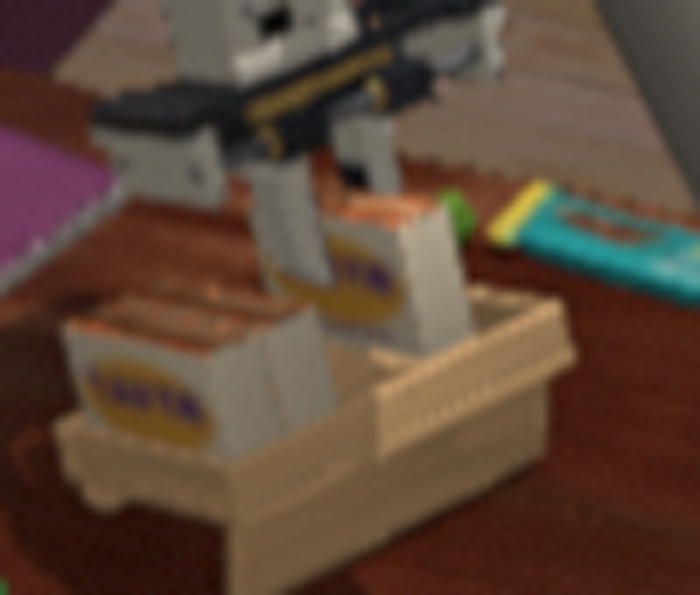

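Call:
step_arm(
  moves=[0,0,0.45,0,0,0,1,0,0,0.45,0,0,0,1,0,0,0.1,0,0,0,1],
)

```text
time: 18.63
tool_pos: [536.8, -252.3, 32.4]
tcp_rot: [-3.139, 0.337, -0.468]
contact_force: [-0.1, -0.9, -0.6]
grip_width: 29.7
```

```bash
python3 look.py 21 -1 38 0
```

```text
18.6333 [ 536.83723127 -252.31665227   32.43143417] [-3.13857555  0.33717807 -0.46804367] [-0.11284483 -0.9270669  -0.5606273 ] 29.70537008743919
carton bottom in floor -3.1522399482616197 37.167363848643724 7.66490318647541 rot err deg [0.17855987 0.68114317 0.01491266]
-0.12,0.04,0.39,-0.04,-0.17,-0.00,1,
--
len -55 h 0 [[277.0, 362.0], [325.0, 338.0]]
len -55 h 65 [[247.0, 233.0], [296.0, 211.0]]
len 55 h 0 [[428.0, 395.0], [477.0, 370.0]]
len 55 h 65 [[399.0, 260.0], [449.0, 236.0]]
```

View pics/s21z.png

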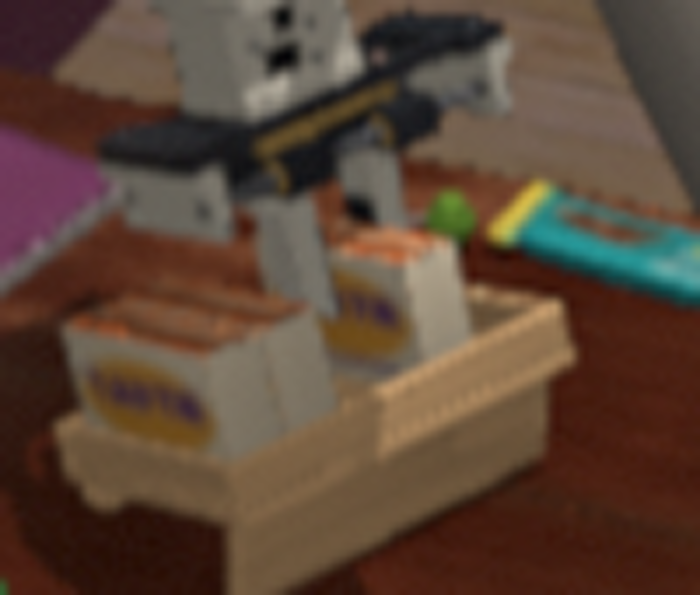

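Call:
step_arm(
  moves=[-0.1,0,0.15,0,-0.15,0,1,0,0,0.15,0,0,0,1],
)

```text
time: 18.85
tool_pos: [534.5, -251.0, 30.3]
tcp_rot: [-3.138, 0.345, -0.468]
contact_force: [0.5, 2.2, 22.7]
grip_width: 30.0
```

```bash
python3 look.py 22 -1 38 0
```

```text
18.85 [ 534.46197376 -250.95024833   30.27744392] [-3.13846742  0.34530432 -0.46799355] [ 0.52931352  2.23007889 22.67246413] 29.961956928308577
carton bottom in floor -1.406475444514476 37.020189083962876 4.787071024755081 rot err deg [0.18384455 0.21554016 0.01287976]
-0.02,0.05,0.24,-0.05,-0.05,-0.00,1,
--
len -55 h 0 [[281.0, 369.0], [329.0, 345.0]]
len -55 h 65 [[250.0, 240.0], [299.0, 218.0]]
len 55 h 0 [[432.0, 401.0], [480.0, 376.0]]
len 55 h 65 [[401.0, 265.0], [451.0, 242.0]]
```

View pics/s22z.png

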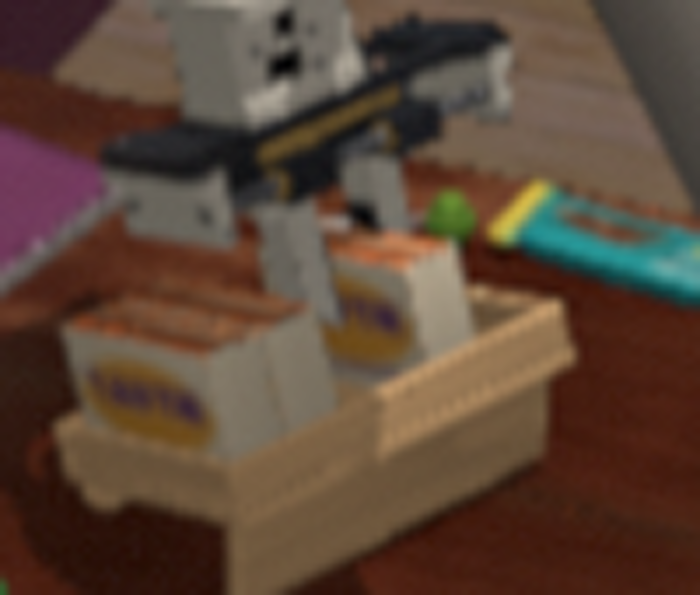

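```bash
python3 - <<'E'
from h import *
f=lambda q:((proj("side",q)+.5-[270,110])*7).round().tolist()
F=lambda x,y,z:f(FO+x*TX+y*TY+z*TZ)
print("fellow b: high end top +y/-",F(49,-20,65),F(49,-23,65),"fellow a outer",F(49,-85,65),F(-61,-85,65),"rim",F(61,91,21),F(68,98,21),F(-68,-98,21),F(68,-98,21))
print("new top on floor",F(53.6,52,65),F(53.6,22,65),F(53.6,52,70),F(53.6,22,70))
o=get_obs();print(o['contact_force'],o['moment'])
im=cv2.imread("pics/s22z.png"); cv2.imwrite("pics/s22zz.png",cv2.resize(im[180:480,40:590],None,fx=1.4,fy=1.4,interpolation=cv2.INTER_CUBIC))
E
```

```text
fellow b: high end top +y/- [325.0, 309.0] [320.0, 311.0] fellow a outer [211.0, 365.0] [65.0, 334.0] rim [546.0, 312.0] [567.0, 309.0] [58.0, 432.0] [238.0, 477.0]
new top on floor [453.0, 251.0] [403.0, 275.0] [450.0, 241.0] [401.0, 265.0]
[ 1.06550674  0.69624099 10.20081068] [ 0.52544343  0.51973191 -0.03410319]
```

View pics/s22zz.png

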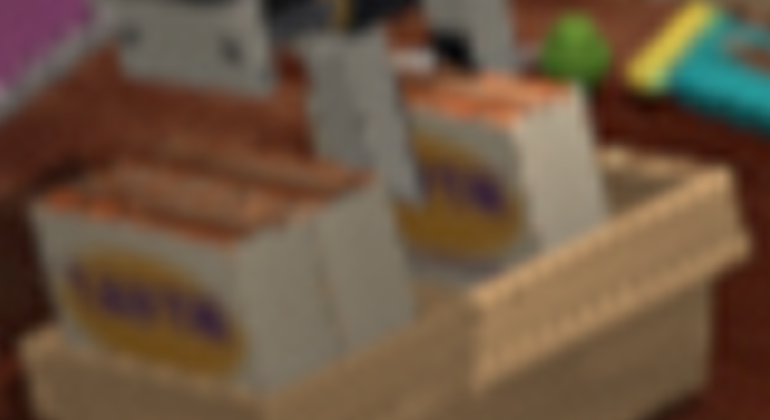

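Contact is at the tray floor: the fellow cartons show the same small image bias, so the height reading agrees. I'll release with a limited opening so the fingers stay clear of the fellow carton.

Call:
step_arm(
  moves=[0,0,-0.03,0,0,0,0.2,0,0,0,0,0,0,0,0,0,0,0,0,0,-0.15,0,0,0,0,0,0,-0.15,0,0,0,0,0,0,-0.15],
)

```text
time: 19.32
tool_pos: [535.3, -251.5, 32.3]
tcp_rot: [-3.139, 0.343, -0.468]
contact_force: [-0.7, 0.4, 0.3]
grip_width: 52.4
```

```bash
python3 look.py 23 -1 38 0
```

```text
19.3167 [ 535.32242744 -251.51116843   32.32657992] [-3.13885461  0.34322897 -0.46807431] [-0.70006938  0.37969732  0.29390978] 52.386271531362446
carton bottom in floor -1.6423721435248475 37.128170038202086 7.040419214228209 rot err deg [0.16321656 0.33445233 0.01711642]
-0.04,0.05,0.35,-0.04,-0.08,-0.00,1,
--
len -55 h 0 [[280.0, 364.0], [328.0, 341.0]]
len -55 h 65 [[249.0, 235.0], [298.0, 213.0]]
len 55 h 0 [[430.0, 396.0], [479.0, 371.0]]
len 55 h 65 [[400.0, 261.0], [450.0, 237.0]]
```

View pics/s23z.png

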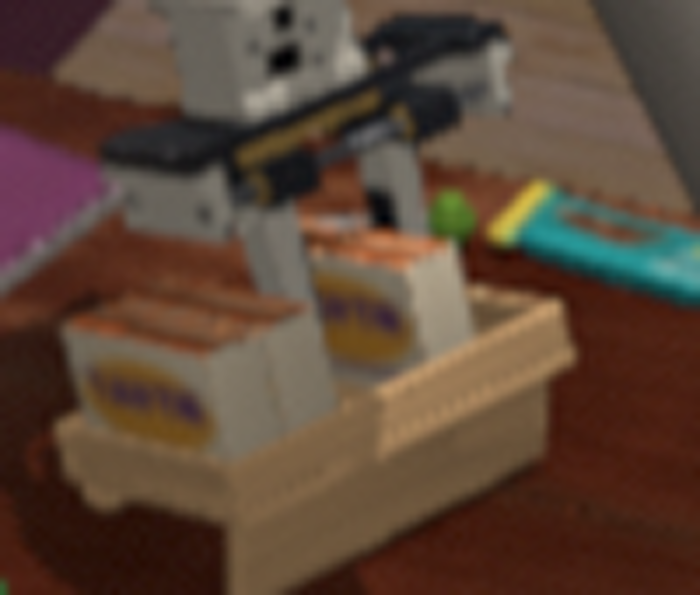

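Fingers are free and the carton stands. I'll retract square to the floor.

Call:
step_arm(
  moves=[0,0,-0.5,0,0,0,-0.15,0,0,-0.8,0,0,0,-0.15,0,0,-0.95,0,0,0,-0.15,0,0,-0.95,0,0,0,-0.15,0,0,-0.95,0,0,0,-0.15,0,0,-0.95,0,0,0,-0.15],
)

```text
time: 19.87
tool_pos: [564.3, -266.3, 129.9]
tcp_rot: [-3.138, 0.355, -0.468]
contact_force: [0.9, -0.3, -0.5]
grip_width: 52.7
```

```bash
python3 - <<'E'
from h import *
o=get_obs();print(o['tool_pos'],o['tcp_rot'],o['joint_positions'])
plan([((420,-260,330),DOWN(-0.467)),((200,-450,330),DOWN(-.467))])
E
```

```text
[ 564.32571649 -266.34655276  129.88615514] [-3.13786533  0.35523203 -0.46801591] [-0.54953914  0.83345726  0.87610014 -0.02519381  1.78640227  1.48895897]
-0.74,0.23,-0.55,-0.00,0.39,-0.00,-1,
-0.73,0.23,-0.57,-0.00,0.39,-0.00,-1,
-0.71,0.23,-0.59,-0.00,0.39,-0.00,-1,
-0.70,0.23,-0.61,-0.00,0.39,-0.00,-1,
-0.68,0.23,-0.62,-0.00,0.39,-0.00,-1,
-0.66,0.23,-0.64,-0.00,0.39,-0.00,-1,
-0.64,0.23,-0.66,-0.00,0.39,-0.00,-1,
-0.63,0.23,-0.68,-0.00,0.39,-0.00,-1,
-0.61,0.23,-0.69,-0.00,0.39,-0.00,-1,
-0.59,0.23,-0.71,-0.00,0.39,-0.00,-1,
-0.57,0.23,-0.73,-0.00,0.39,-0.00,-1,
-0.55,0.23,-0.74,-0.00,0.39,-0.00,-1,
-0.53,0.23,-0.76,-0.00,0.39,-0.00,-1,
--
-0.37,0.90,0.00,-0.00,0.00,-0.00,-1,
-0.37,0.90,0.00,-0.00,0.00,-0.00,-1,
-0.37,0.90,0.00,-0.00,0.00,-0.00,-1,
-0.37,0.90,0.00,-0.00,0.00,-0.00,-1,
-0.37,0.90,0.00,-0.00,0.00,-0.00,-1,
-0.37,0.90,0.00,-0.00,0.00,-0.00,-1,
-0.37,0.90,0.00,-0.00,0.00,-0.00,-1,
-0.37,0.90,0.00,-0.00,0.00,-0.00,-1,
-0.37,0.90,0.00,-0.00,0.00,-0.00,-1,
-0.37,0.90,0.00,-0.00,0.00,-0.00,-1,
-0.37,0.90,0.00,-0.00,0.00,-0.00,-1,
-0.37,0.90,0.00,-0.00,0.00,-0.00,-1,
-0.37,0.90,0.00,-0.00,0.00,-0.00,-1,
-0.37,0.90,0.00,-0.00,0.00,-0.00,-1,
-0.37,0.90,0.00,-0.00,0.00,-0.00,-1,
--
```

Call:
step_arm(
  moves=[-0.5,0.2,-0.8,0,0.39,0,-0.15,-0.5,0.2,-0.8,0,0.39,0,-0.15,-0.7,0.23,-0.6,0,0.39,0,-0.15,-0.7,0.23,-0.6,0,0.39,0,-0.15,-0.68,0.23,-0.62,0,0.39,0,-0.5,-0.66,0.23,-0.64,0,0.39,0,-1,-0.64,0.23,-0.66,0,0.39,0,-1,-0.63,0.23,-0.68,0,0.39,0,-1],
)

```text
time: 20.53
tool_pos: [487.1, -268.4, 267.3]
tcp_rot: [-3.138, 0.125, -0.467]
contact_force: [0.8, 0.1, -0.1]
grip_width: 74.8
```

Call:
step_arm(
  moves=[-0.61,0.23,-0.69,0,0.39,0,-1,-0.59,0.3,-0.6,0,0.39,0,-1,-0.57,0.5,-0.5,0,0.39,0,-1,-0.5,0.7,-0.4,0,0.39,0,-1,-0.4,0.9,0,0,0.39,0,-1,-0.37,0.9,0,0,0,0,-1,-0.37,0.9,0,0,0,0,-1,-0.37,0.9,0,0,0,0,-1],
)

```text
time: 21.2
tool_pos: [370.8, -331.1, 329.9]
tcp_rot: [3.14, -0.036, -0.463]
contact_force: [-0.2, 0.2, 0.3]
grip_width: 91.5
```

Call:
step_arm(
  moves=[-0.37,0.9,0,0,0,0,-1,-0.37,0.9,0,0,0,0,-1,-0.37,0.9,0,0,0,0,-1,-0.37,0.9,0,0,0,0,-1,-0.2,0.9,0,0,0,0,-1,0,0.9,0,0,0,0,-1,0,0.5,0,0,0,0,-1,0,0,0,0,0,0,-1],
)

```text
time: 21.87
tool_pos: [280.3, -426.8, 336.4]
tcp_rot: [3.135, -0.041, -0.466]
contact_force: [0.1, 0.3, -0.8]
grip_width: 91.6
```

```bash
python3 - <<'E'
from h import *
for n in("side","top"): cv2.imwrite(f"pics/{n}24.png",capture(n)[:,:,::-1])
zoom(cv2.imread("pics/top24.png"),225,125,220,100,3.6,"pics/t24z.png");zoom(cv2.imread("pics/side24.png"),220,130,140,180,3.3,"pics/s24z.png")
zoom(cv2.imread("pics/top24.png"),360,135,85,80,7,"pics/t24tr.png");zoom(cv2.imread("pics/side24.png"),270,110,100,85,7,"pics/s24tr.png")
o=get_obs(); print(o['time'],o['tool_pos'],o['dq'].round(3))
E
```

```text
21.9667 [ 281.29284299 -425.40830729  336.37829146] [ 0.019 -0.009  0.013  0.003 -0.002  0.002]
```

View pics/t24z.png

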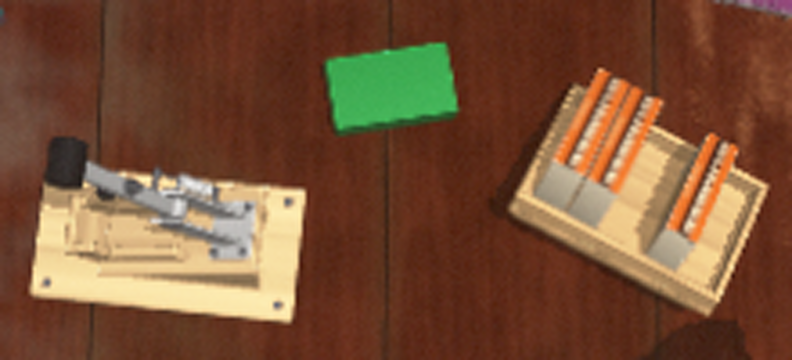

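View pics/s24z.png

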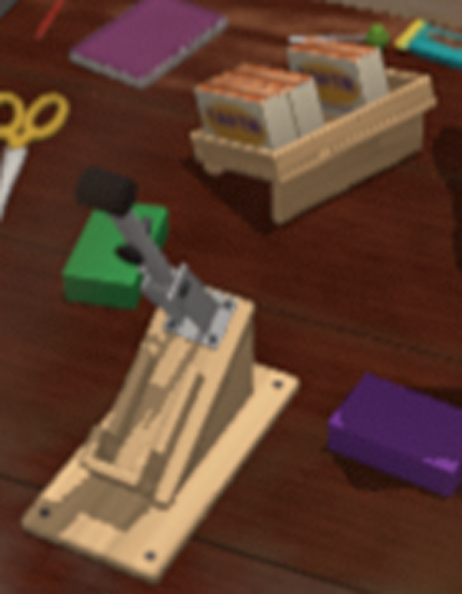

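View pics/t24tr.png

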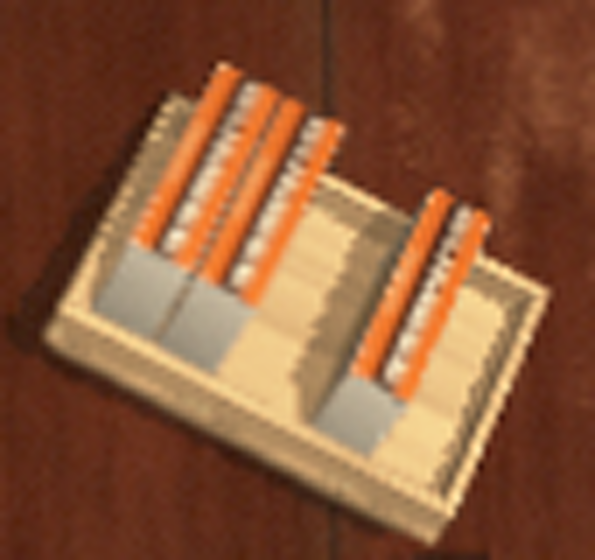

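View pics/s24tr.png

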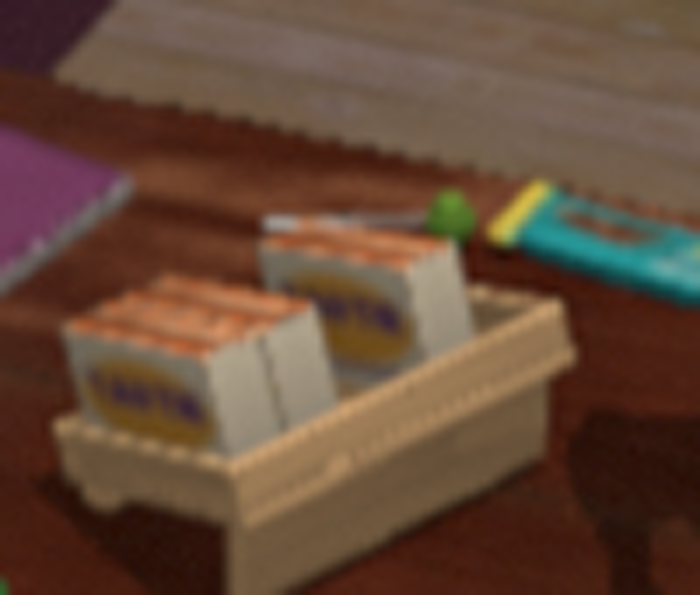

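```bash
python3 - <<'E'
from h import *
T2=mk(360,135,7); S2=mk(270,110,7)
def rpt(nm,tops):
    for k,(t,s) in tops.items():
        p,g=tri(S2(*s),T2(*t)); q=p-FO; print(nm,k,(q@TX).round(1),(q@TY).round(1),(q@TZ).round(1),"gap",g.round(1))
rpt("new",{"high,-y":((352,374),(413,268)),"high,+y":((408,400),(455,240)),"low,-y":((438,190),(262,243))})
rpt("a",{"high,-y":((134,243),(210,356)),"low,-y":((224,63),(68,328))})
rpt("b",{"high,+y":((256,304),(315,305))})
E
```

```text
new high,-y 58.6 23.8 68.3 gap 1.7
new high,+y 59.5 49.6 71.8 gap 1.3
new low,-y -51.7 25.0 67.9 gap 0.9
a high,-y 49.9 -84.8 68.8 gap 0.3
a low,-y -59.2 -84.6 68.2 gap 2.4
b high,+y 49.9 -26.1 69.3 gap 1.6
```

```bash
python3 - <<'E'
from plant import *
print(close_job())
E
```

```text
the job is handed in; nothing more can be done
None
```

I opened the clamp by its grip until it stood open by itself. Then I drew the carton out square to the bed, stood it in the free half of the tray, and handed the job in at about 22 s.

**Final pictures:**
- **New carton:** its top edges measured 68–72 mm off the tray floor, against 68–69 mm for the two fellows (nominal 65), so it stands flat. It runs within about 1° of the tray's slope, its middle about 37 mm to the free side of the tray's middle and about 3.5 mm up-slope of centre.
- **Fellow cartons:** they show no movement between the first and last pictures.
- **Clamp:** it is still standing open, the cradle is empty, and the arm was clear of everything.

**Disagreements:**
- **Reported tool position:** it lies about 38–41 mm beyond the finger tips as the cameras show them. My first close on the grip was therefore too high and caught nothing. I corrected for this, and the grips then read 34 mm on the grip and 30 mm on the carton, as they should.
- **Tray height:** my camera-based tray model reads about 4–5 mm low, for the fellows as well as the new carton. I therefore took the floor from contact at set-down, when I read 23 N, the highest force I saw.

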